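# Purge and cap the sample jars on the hand press

### The arm

A 7-joint arm with a two-finger parallel gripper is mounted at the origin on the work surface. World frame = base frame: x ahead of the robot, y to its left, z up, the work surface at z = 0. Lengths are in m, angles in rad, forces in N, time in s.
With the tool pointing down it reaches from about 0.4 to 0.85 m from the base axis. Payload 10.4 kg.
Tool frame: the origin (TCP) lies midway between the tips of the shut fingers; the grasp point (between the pads) lies manip.tcp_to_grasp behind it (manip.tcp_to_grasp is the distance from the TCP to the grasp point, in m); z points along the fingers, y is the line along which they close (so a half turn about z gives the same grasp; the last joint's range is limited). The gripper opens to 87 mm and grips with 3 to 60 N. Pads are 19 mm wide; open, the fingers measure 117 mm over their backs; the gripper's body (75 mm by 190 mm) begins 51 mm behind the grasp point.
Start: joints at [-1.307, 0.332, -0.065, 1.46, 0.022, 1.35, -0.088], TCP at [0.177, 0.599, 0.223] pointing down, gripper open.
Joint ranges: [-2.6, 2.6], [-0.5, 2.12], [-1.47, 1.34], [0.16, 2.42], [-1.27, 4.41], [0.06, 2.06], [-2.6, 2.6]. Speed limits (rad/s): [2.22, 2.22, 2.79, 2.79, 3.14, 3.14, 3.14].

### API

Orientations are given as [roll, pitch, yaw] about the fixed x, y, z axes, in that order (R = Rz(yaw) Ry(pitch) Rx(roll)).
In Python, from cell import monitor, viewer, order, manip gives the robot as it stands.
- The arm moves only by the tool step_arm, never from a script. Its argument "motion" is a list of rows, each an object of numbers: "dx", "dy", "dz": the shift along the tool's x, y, z in units of 0.15 m (1.0 is 0.15 m); "turn": the turn about the tool's z in units of pi/2 rad (1.0 is pi/2 rad). In form: [{"dx": .., "dy": .., "dz": .., "turn": ..}, ...]. A call has exactly 8 rows; each row is the pose to reach, as a shift and turn from the pose commanded when the call began, along the tool's axes at that moment; what a row does not reach only later rows make up. A row lasts 1/8 s, in which the tool goes at most 62.5 mm and 10.7 degrees, less where a joint would pass 70% of its speed; a pose out of reach is approached as far as the arm can. A call with a number of a shift or a turn outside -1 to 1 is refused whole. A call with a gripper value outside its range is refused whole. "jaw" is the opening, from -1 (shut) to 1 (fully open), set as the call begins (left out, the last holds). The fingers move at their own pace and stop on an object; "grip_force" is the grip in N (left out, the last holds). Time passes only in rows, so rows that repeat a pose let the fingers close, or fill a call up. It gives the time, the measured TCP pose, the force, the opening and the grip force at its end, in the units of the state.
- monitor.observe(): the state, without advancing time (a new reading comes with each control period).
- viewer.grab_frame(name): name is "scene" or "top"; returns the picture (480x640x3 uint8, blue, green, red); there is no depth.
- viewer.calibration(name): a dict with "fx", "fy", "cx", "cy" (pixels), "k1" (the pictures are not rectified: a ray, as slopes to the right and down, at radius r is drawn at 1 + k1 r^2 times it, then the intrinsics apply), "R" (3x3) and "t" (3): a world point X has camera coordinates R X + t. Camera axes: x right, y down, z forward; pixel columns grow to the right and rows downward; lengths in m; the calibration is good to about 2 mm. A picture is of the moment at which its call begins. calibration takes no time and is no camera call.
- order.hand_in(): hands the job in; it is judged then, once.
The state is a dict: "clock": time; "joint_positions": joint angles; "joint_velocities": joint speeds; "tau": joint torques, N m; "eef_pos": TCP position; "ee_rot": TCP orientation; "wrist_force": force on the tool from outside, world axes, zero at the start; "wrist_torque": the same for the moment, N m; "gripper_width": opening from 0.0 (shut) to 1.0 (fully open); "gripper_force": force on a finger pad.
Only numpy, scipy, OpenCV 4.12 (cv2) and the standard library are available. Lean on these libraries where they do the work, as an engineer would, in place of code of your own. Each camera call takes 0.05 s, during which the arm holds its last target. There are 200 camera calls.

### The job

The sample jars on the left have their snap caps only loosely on. Set the press's purge valve, now too far open, to half open (45 degrees, the green tick); then cap every jar on the press, one at a time, swinging the red-handled lever down to its stop and letting it come back up, with the purge left half open until the last cap is down, and never pushing a cap down by other means. Finish with all the jars capped and standing upright in the white tray, the lever back up and the valve fully closed, and leave the bowl, the waste pail and the orange ring where they are.

Things in the scene. Friction and masses are not known exactly. Their poses are not given: they have to be found in the camera images.
- press: fixed hand capping press on a grey base plate 270 x 150 x 16 mm; origin at the centre of the plate's underside, +x away from its front, +y to the left seen from the front. A blue hinge bracket (axis along y, 59.8 mm above the bench, at x = +90 mm) carries the sprung steel lever. The plate has a side wing on its -y side with the purge valve; the plate turns with the press
- nest (a point): centre of the steel disc (56 mm across, copper ring round it) set flush in the top of the press's base plate, 16 mm above the bench: a jar must stand centred here to within about 6 mm to be capped; it is 105 mm in front of the lever's hinge. Axes as the press
- lever (a joint): press lever, rad: 0 = standing straight up (rest; a spring returns it), 1.571 = level, at its stop, with the rubber pad 43.8 mm above the nest; swings forward and down, to the press's -x. About 12 N at the grip are needed to seat a cap
- lever_grip (a point): middle of the bare part of the lever's red round handle bar, 18 mm in diameter, level along the press's y, bare for 77 mm on the +y side of the 18 mm wide steel arm; this point is 41 mm from the arm's face. It moves on an arc about the hinge: at rest 22 mm behind (+x) and 200 mm above the hinge axis, at the stop 200 mm in front (-x) and 22 mm above it
- valve (a joint): purge valve opening, rad, counter-clockwise from above: 0 = closed (red pointer end of the handle to the press's +y), 0.785 = half open (at the green tick, 45 degrees), 1.571 = fully open (red end to the press's -x). Stiff: stays where it is left
- valve_grip (a point): centre of the yellow valve handle, an upright bar 60 mm long, 12 mm wide, 24 mm high (top 76 mm above the bench), on the vertical turning axis and 64 mm above the bench; its y axis points to the red end
- tray: fixed white tray for finished jars, 150 (x) x 230 (y) x 20 mm outside, walls and floor 5 mm, open on top; origin at the centre of its underside
- jar_white: loose amber jar, 46 mm diameter, 34 mm high, with a white snap cap (40 mm diameter, 10 mm thick) on its neck; the cap's top is 49 mm above the jar's underside as found and 44 mm once seated; about 0.14 kg; origin at the centre of its underside, z up. May be absent
- cap_white (a joint): how far the white cap has been pressed down, m: 0 = loose, 5 mm gap below it, 0.005 = fully seated; stiff (15 N)
- jar_blue: loose amber jar, 46 mm diameter, 34 mm high, with a blue snap cap (40 mm diameter, 10 mm thick) on its neck; the cap's top is 49 mm above the jar's underside as found and 44 mm once seated; about 0.14 kg; origin at the centre of its underside, z up. May be absent
- cap_blue (a joint): how far the blue cap has been pressed down, m: 0 = loose, 5 mm gap below it, 0.005 = fully seated; stiff (15 N)
- jar_red: loose amber jar, 46 mm diameter, 34 mm high, with a red snap cap (40 mm diameter, 10 mm thick) on its neck; the cap's top is 49 mm above the jar's underside as found and 44 mm once seated; about 0.14 kg; origin at the centre of its underside, z up. May be absent
- cap_red (a joint): how far the red cap has been pressed down, m: 0 = loose, 5 mm gap below it, 0.005 = fully seated; stiff (15 N)
- jar_green: loose amber jar, 46 mm diameter, 34 mm high, with a green snap cap (40 mm diameter, 10 mm thick) on its neck; the cap's top is 49 mm above the jar's underside as found and 44 mm once seated; about 0.14 kg; origin at the centre of its underside, z up. May be absent
- cap_green (a joint): how far the green cap has been pressed down, m: 0 = loose, 5 mm gap below it, 0.005 = fully seated; stiff (15 N)
- dish: bystander: steel bowl, 90 mm across, 35 mm high; origin under its centre
- waste: bystander: yellow waste pail with a red lid, 112 mm across, 104 mm high; origin under its centre
- ring: bystander: orange plastic screw ring, 72 mm across, 30 mm high; origin under its centre
Things that resemble listed ones, but are neither listed nor needed, are in the scene too. Leave any pink look-alike of the jar_white alone.

How it is judged:
By the outcome, as a careful person would: the job done as asked, in the order asked, and still so for the second after the job is handed in, with the robot touching nothing.
Of jar_white, jar_blue, jar_red, jar_green only 2 to 3 are there at a start; the rules pass over those that are not, and their reading is None.
At some moment in a run one of jar_white, jar_blue, jar_red, jar_green may be knocked a few centimetres aside while the robot is not near it.
Once in a run the grip may slacken for a moment while it holds something.
It also fails if it takes over 210 s, if anything falls off the work surface, if the arm or the gripper's body presses on something with over 40 N, if the wrist force passes 120 N, or if a joint passes its speed limit or range.

## Working session

There is one attempt and no reset: what is moved stays moved. The work goes in short steps, Python scripts to look and compute and a tool call to move; the robot and the scene stay as the last step left them, time stands still between calls to the robot, and variables do not carry over. Pictures are saved under pics/ and viewed, at most 14 in all, crops included, and the job is handed in when it is done.

Besides the shell and the picture viewer there is one more tool, called after "Emit:" as name([rows], argument=value, ...), one row to a line, values as JSON. step_arm: Moves the arm, as the interface text tells. Shifts and turns lie within -1 to 1; 1 stands for 0.15 m of shift or pi/2 rad of turn. Its arguments: {"type":"object","properties":{"motion":{"type":"array"},"jaw":{"type":"number"},"grip_force":{"type":"number"}},"required":["motion"]}

```bash
ls; mkdir -p pics
python3 - <<'E'
from cell import monitor, viewer, order, manip
import cv2, json
for n in ("scene","top"):
    cv2.imwrite(f"pics/{n}0.png", viewer.grab_frame(n))
    print(n, viewer.calibration(n))
print(monitor.observe()); print(manip.tcp_to_grasp, [a for a in dir(manip) if a[0]!='_'])
E
```

```text
pics
scene {'fx': 610.9802524701071, 'fy': 610.9802524701071, 'cx': 320.42915035876564, 'cy': 238.0008995058725, 'k1': -0.0004159829354350089, 'R': array([[-0.8821371 ,  0.47078782,  0.01389111],
       [ 0.27435513,  0.53759778, -0.79731919],
       [-0.38283599, -0.69953374, -0.603398  ]]), 't': array([ 0.44206865, -0.0038077 ,  1.87998838])}
top {'fx': 599.3189707815233, 'fy': 599.3189707815233, 'cx': 316.8511153197014, 'cy': 233.70907607957068, 'k1': -0.19959648672206484, 'R': array([[-0.00561561, -0.99993948,  0.00946097],
       [-0.98645831,  0.00398855, -0.16396371],
       [ 0.16391605, -0.01025361, -0.986421  ]]), 't': array([0.022186 , 0.5203552, 1.3305644])}
{'clock': 0.1, 'joint_positions': array([-1.30660087,  0.33279145, -0.06468468,  1.46083344,  0.02162195,
        1.34991151, -0.08850082]), 'joint_velocities': array([-2.50385539e-04, -1.88865195e-03, -4.25875676e-04, -1.75338547e-03,
        5.74598863e-05,  1.28164217e-03,  1.14560252e-03]), 'tau': array([ 1.98977912e-03, -6.24556661e+01,  2.50557752e-02, -3.90710986e+01,
       -6.13876199e-02,  3.65709595e-02,  6.00201565e-05]), 'eef_pos': array([0.17672331, 0.59914119, 0.22185563]), 'ee_rot': array([-3.14034758e+00,  8.27888696e-05,  2.85480547e+00]), 'wrist_force': array([-0.78966759,  0.52634716,  0.19513179]), 'wrist_torque': array([-0.0593643 , -0.05629797, -0.01440655]), 'gripper_force': 0.0, 'gripper_width': 1.0018636101569212}
0.0187 ['MotionError', 'tcp_to_grasp']
```

View pics/scene0.png

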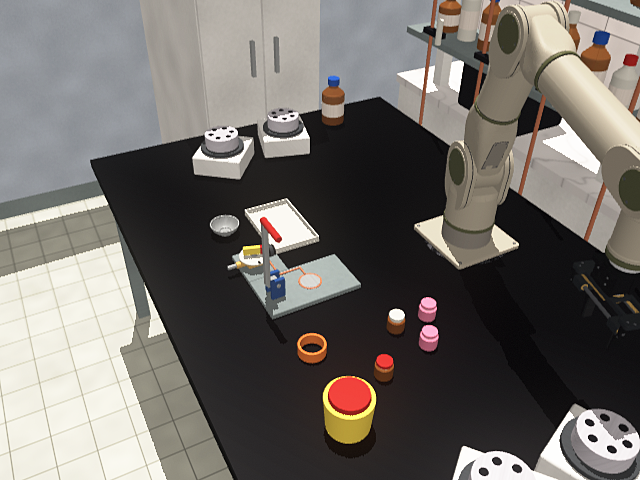

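View pics/top0.png

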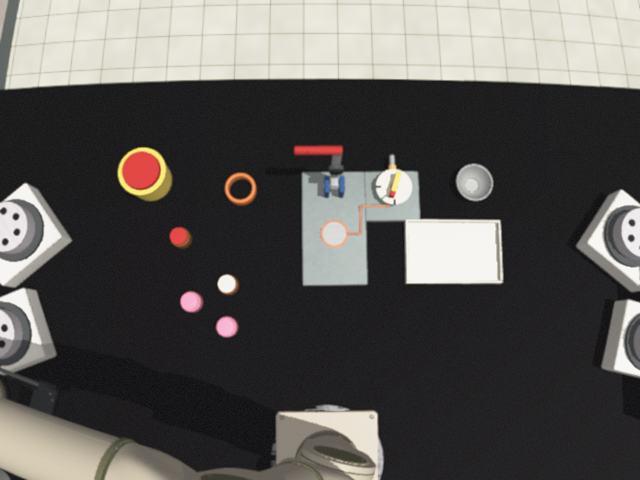

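The white jar is at top (227,284) and scene (396,320). The red jar is at top (180,237) and scene (384,367). The pink look-alikes are at top (191,302) and (227,327), and I'll leave those alone. The blue and green jars appear to be absent. Next I'll check enlarged crops and measure.

```bash
cat > h.py <<'E'
import numpy as np, cv2
from cell import monitor, viewer
C={n:viewer.calibration(n) for n in("scene","top")}
def ray(n,uv):
    c=C[n]; d=np.array([(uv[0]-c["cx"])/c["fx"],(uv[1]-c["cy"])/c["fy"]]); s=d.copy()
    for _ in range(20): s=d/(1+c["k1"]*(s@s))
    R=c["R"]; return -R.T@c["t"], R.T@np.array([s[0],s[1],1.])
def plane(n,uv,z):
    o,d=ray(n,uv); return o+d*(z-o[2])/d[2]
def tri(a,b):
    A=np.zeros((3,3));v=np.zeros(3); L=[]
    for n,uv in(("scene",a),("top",b)):
        o,d=ray(n,uv); d=d/np.linalg.norm(d); P=np.eye(3)-np.outer(d,d); A+=P; v+=P@o; L.append((P,o))
    x=np.linalg.solve(A,v); return x, [round(float(np.linalg.norm(P@(x-o))*1e3),1) for P,o in L]
def proj(n,X):
    c=C[n]; p=c["R"]@np.asarray(X,float)+c["t"]; s=p[:2]/p[2]; s=s*(1+c["k1"]*(s@s)); return s*c["fx"]+[c["cx"],c["cy"]]
def blob(img,box,kind):
    x0,y0,x1,y1=box; h=cv2.cvtColor(img[y0:y1,x0:x1],cv2.COLOR_BGR2HSV); H,S,V=[h[...,i].astype(int) for i in range(3)]
    m={"red":((H<6)|(H>174))&(S>190)&(V>120),"white":(S<50)&(V>130),"pink":(H>150)&(S>60)&(S<170)&(V>120),
       "yellow":(H>22)&(H<35)&(S>150)&(V>120),"steel":(S<35)&(V>165)}[kind].astype(np.uint8)
    n,l,st,c=cv2.connectedComponentsWithStats(m); 
    if n<2: return None
    k=1+np.argmax(st[1:,4]); return c[k]+[x0,y0], st[k,4], st[k,:4]+[x0,y0,0,0]
E
python3 - <<'E'
import sys; sys.path.insert(0,'.')
from h import *
s=cv2.imread("pics/scene0.png"); t=cv2.imread("pics/top0.png")
for nm,bs,bt in(("white",(380,300,412,345),(210,265,245,300)),("red",(365,345,402,388),(165,222,200,255))):
    a=blob(s,bs,nm); b=blob(t,bt,nm); print(nm,a,b,tri(a[0],b[0]))
def up(i,x,y,w,h,f): return cv2.resize(i[y:y+h,x:x+w],None,fx=f,fy=f,interpolation=cv2.INTER_CUBIC)
cv2.imwrite("pics/press.png",np.hstack([up(t,290,140,140,150,4)[:600],np.zeros((600,0,3),np.uint8)]))
cv2.imwrite("pics/pressS.png",up(s,215,205,160,120,5))
cv2.imwrite("pics/jars.png",np.vstack([up(t,155,215,100,60,4)[:, :400].copy(),up(s,350,290,100,90,4)]))
E
```

```text
white (array([396.35714286, 314.97619048]), np.int32(168), array([389, 309,  16,  13])) (array([226.02766798, 283.21343874]), np.int32(253), array([217, 274,  19,  19])) (array([0.40669639, 0.22662487, 0.04492181]), [0.6, 0.6])Traceback (most recent call last):
  File "<stdin>", line 5, in <module>
TypeError: 'NoneType' object is not subscriptable
```

```bash
sed -i 's/(S>190)&(V>120)/(S>140)\&(V>140)/' h.py
python3 - <<'E'
import sys; sys.path.insert(0,'.')
from h import *
s=cv2.imread("pics/scene0.png"); t=cv2.imread("pics/top0.png")
print(cv2.cvtColor(s[362:380:4,384:385],cv2.COLOR_BGR2HSV)[:,0].tolist(), cv2.cvtColor(t[232:246:4,180:181],cv2.COLOR_BGR2HSV)[:,0].tolist())
for nm,bs,bt in(("white",(380,300,412,345),(210,265,245,300)),("red",(365,345,402,388),(165,222,200,255))):
    a=blob(s,bs,nm); b=blob(t,bt,nm); print(nm,a,b)
    if a and b: print(tri(a[0],b[0]))
def up(i,x,y,w,h,f): return cv2.resize(i[y:y+h,x:x+w],None,fx=f,fy=f,interpolation=cv2.INTER_CUBIC)
cv2.imwrite("pics/press.png",up(t,290,140,140,150,4))
cv2.imwrite("pics/pressS.png",up(s,215,205,160,120,5))
cv2.imwrite("pics/jars.png",np.vstack([up(t,155,215,100,60,4),up(s,350,290,100,90,4)]))
# full-picture hunt for other jars (blue/green caps)
for n,i in(("scene",s),("top",t)):
    h=cv2.cvtColor(i,cv2.COLOR_BGR2HSV); m=((h[...,0]>40)&(h[...,0]<130)&(h[...,1]>130)&(h[...,2]>70)).astype(np.uint8)
    k,l,st,c=cv2.connectedComponentsWithStats(m); print(n,[(c[j].round().tolist(),int(st[j,4])) for j in range(1,k) if st[j,4]>15])
E
```

```text
[[1, 193, 242], [1, 199, 235], [11, 166, 166], [11, 188, 87], [11, 184, 90]] [[1, 177, 228], [0, 175, 229], [1, 173, 230], [5, 172, 173]]
white (array([396.35714286, 314.97619048]), np.int32(168), array([389, 309,  16,  13])) (array([226.02766798, 283.21343874]), np.int32(253), array([217, 274,  19,  19]))
(array([0.40669639, 0.22662487, 0.04492181]), [0.6, 0.6])
red (array([384.37894737, 360.46315789]), np.int32(190), array([376, 354,  17,  15])) (array([177.93775934, 235.65145228]), np.int32(241), array([170, 227,  17,  18]))
(array([0.51613168, 0.34028638, 0.04628823]), [0.6, 0.6])
scene [([601.0, 37.0], 180), ([333.0, 81.0], 103), ([277.0, 286.0], 299)]
top [([326.0, 186.0], 66), ([341.0, 186.0], 62)]
```

View pics/press.png

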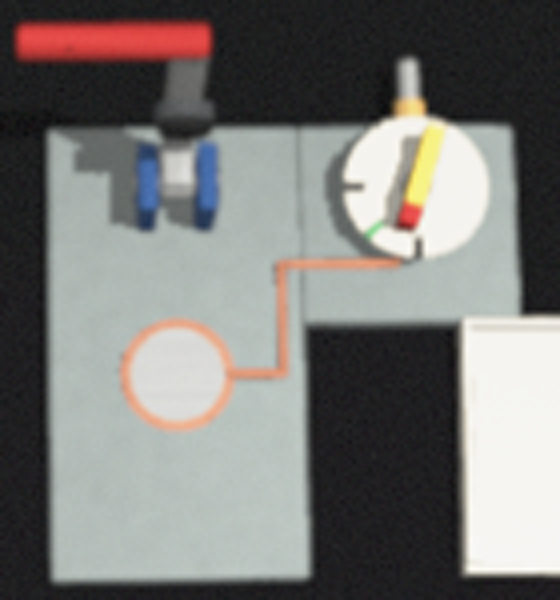

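View pics/pressS.png

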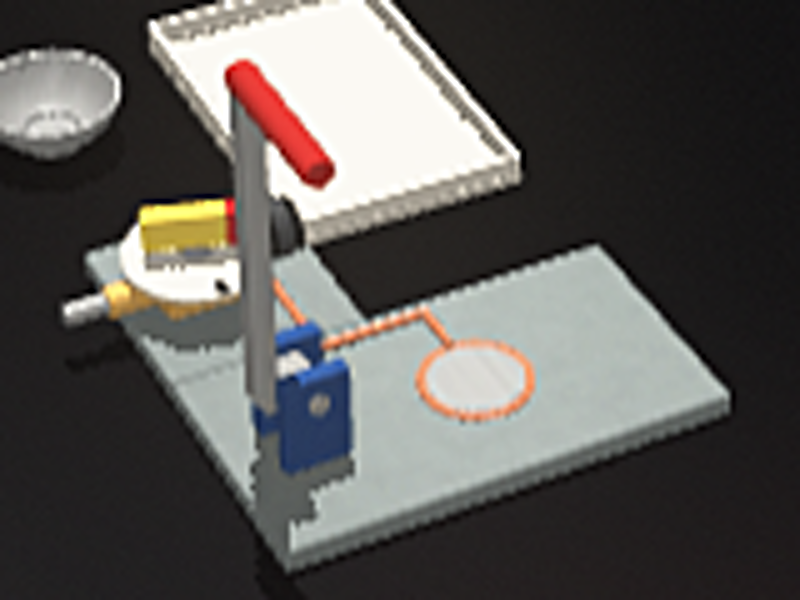

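View pics/jars.png

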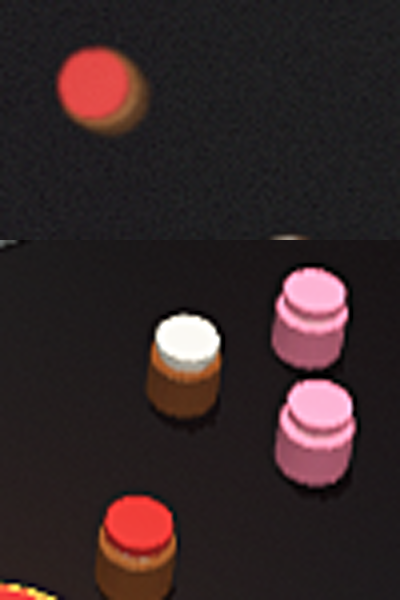

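The crops confirm that the two jars to cap are red and white, both with amber bodies, and that the pink pair are decoys. In the press crop the nest is at about (177,375), the valve's yellow end at (433,128) and red end at (410,225), and the lever bar runs from (18,42) to (210,42). Next I'll compute positions.

Run:
```python
import sys; sys.path.insert(0,'.')
from h import *
np.set_printoptions(precision=4,suppress=True)
T=lambda x,y:(np.array([x,y])+.5)/4-.5+[290,140]
S=lambda x,y:(np.array([x,y])+.5)/5-.5+[215,205]
print("nest",tri(S(476,379),T(177,375)))
c={k:plane("top",T(*v),.016) for k,v in dict(bl=(48,128),fl=(52,580),fr=(310,578),br=(515,125),wfr=(520,322)).items()}; print(c)
for a,b in(("fl","bl"),("fr","fl"),("br","bl")):
    d=c[b]-c[a]; print(a,b,np.degrees(np.arctan2(d[1],d[0])),np.linalg.norm(d))
print("sceneplate",plane("scene",S(288,555),.016),plane("scene",S(730,398),.016),plane("scene",S(597,244),.016))
y,r=plane("top",T(433,128),.076),plane("top",T(410,225),.076); d=r-y; print("valve",y,r,(y+r)/2,np.degrees(np.arctan2(d[1],d[0])),np.linalg.norm(d))
print("valve axis disc", plane("top",T(417,187),.045), "tick", plane("top",T(375,230),.045))
print("bar",tri(S(240,75),T(210,42)),tri(S(322,172),T(18,42)))
for uv in((405,219),(502,221),(501,283),(405,282)): print("tray",plane("top",uv,.02))
for n,uv in(("jarw",(226,283.2)),("jarr",(177.9,235.65))): print(n,plane("top",uv,.049))
print("dish",plane("top",(474,182),.03),"ring",plane("top",(240,188),.03),"pail",plane("top",(141,169),.104))
print("pinks",plane("top",(191,302),.049),plane("top",(227,327),.049))
```

```text
nest (array([ 0.5249, -0.0199,  0.0161]), [0.8, 0.8])
{'bl': array([0.675 , 0.0548, 0.016 ]), 'fl': array([0.406 , 0.0529, 0.016 ]), 'fr': array([ 0.4062, -0.0962,  0.016 ]), 'br': array([ 0.6769, -0.2254,  0.016 ]), 'wfr': array([ 0.5565, -0.2238,  0.016 ])}
fl bl 0.41407003366415096 0.2690887527890133
fr fl 90.10801213607215 0.1491262397500698
br bl 90.38912779469426 0.28019036205217956
sceneplate [0.6733 0.0585 0.016 ] [0.4077 0.0582 0.016 ] [ 0.4068 -0.0933  0.016 ]
valve [ 0.6584 -0.1665  0.076 ] [ 0.6014 -0.1514  0.076 ] [ 0.6299 -0.1589  0.076 ] 165.2475501347148 0.05898956403115578
valve axis disc [ 0.6313 -0.1606  0.045 ] tick [ 0.6056 -0.1352  0.045 ]
bar (array([ 0.6517, -0.0285,  0.2572]), [1.2, 1.2]) (array([0.6511, 0.0663, 0.2613]), [0.7, 0.7])
tray [ 0.5585 -0.1883  0.02  ]
tray [ 0.5533 -0.4239  0.02  ]
tray [ 0.4048 -0.4135  0.02  ]
tray [ 0.4101 -0.1841  0.02  ]
jarw [0.4069 0.2257 0.049 ]
jarr [0.5162 0.3394 0.049 ]
dish [ 0.6464 -0.357   0.03  ] ring [0.6322 0.1996 0.03  ] pail [0.6607 0.4184 0.104 ]
pinks [0.3641 0.3051 0.049 ] [0.3083 0.2223 0.049 ]
```

Emit:
step_arm([
  {"dx":-0.225,"dy":-0.177,"dz":0,"turn":-0.05},
  {"dx":-0.45,"dy":-0.354,"dz":0,"turn":-0.1},
  {"dx":-0.675,"dy":-0.53,"dz":0,"turn":-0.15},
  {"dx":-0.903,"dy":-0.707,"dz":0,"turn":-0.182},
  {"dx":-0.903,"dy":-0.707,"dz":0,"turn":-0.182},
  {"dx":-0.903,"dy":-0.707,"dz":0,"turn":-0.182},
  {"dx":-0.903,"dy":-0.707,"dz":0,"turn":-0.182},
  {"dx":-0.903,"dy":-0.707,"dz":0,"turn":-0.182},
], jaw=0, grip_force=30)

```text
clock: 1.1
eef_pos: [0.276, 0.4601, 0.2223]
ee_rot: [-3.141, -0.0, -3.141]
wrist_force: [1.1, 0.1, 0.4]
gripper_width: 0.501
gripper_force: 0.0
```

Emit:
step_arm([
  {"dx":-0.17,"dy":-0.2},
  {"dx":-0.34,"dy":-0.4},
  {"dx":-0.52,"dy":-0.6},
  {"dx":-0.69,"dy":-0.8},
  {"dx":-0.867,"dy":-1},
  {"dx":-0.867,"dy":-1},
  {"dx":-0.867,"dy":-1},
  {"dx":-0.867,"dy":-1},
])

```text
$.motion[0]: bad value
```

Emit:
step_arm([
  {"dx":-0.06,"dy":-0.2},
  {"dx":-0.12,"dy":-0.4},
  {"dx":-0.18,"dy":-0.6},
  {"dx":-0.24,"dy":-0.8},
  {"dx":-0.293,"dy":-1},
  {"dx":-0.293,"dy":-1},
  {"dx":-0.293,"dy":-1},
  {"dx":-0.293,"dy":-1},
])

```text
$.motion[0]: bad value
```

Emit:
step_arm([
  {"dy":-0.2},
  {"dy":-0.4},
  {"dy":-0.6},
  {"dy":-0.8},
  {"dy":-1},
  {"dy":-1},
  {"dy":-1},
  {"dy":-1},
])

```text
$.motion[0]: bad value
```

Emit:
step_arm([
  {"dy":-0.2},
  {"dy":-0.4},
  {"dy":-0.6},
  {"dy":-0.8},
  {"dy":-1},
  {"dy":-1},
  {"dy":-1},
  {"dy":-1},
])

```text
$.motion[0]: bad value
```

All four keys are required in every row.

Emit:
step_arm([
  {"dx":-0.17,"dy":-0.2,"dz":0,"turn":0},
  {"dx":-0.34,"dy":-0.4,"dz":0,"turn":0},
  {"dx":-0.52,"dy":-0.6,"dz":0,"turn":0},
  {"dx":-0.69,"dy":-0.8,"dz":0,"turn":0},
  {"dx":-0.867,"dy":-1,"dz":0,"turn":0},
  {"dx":-0.867,"dy":-1,"dz":0,"turn":0},
  {"dx":-0.867,"dy":-1,"dz":0,"turn":0},
  {"dx":-0.867,"dy":-1,"dz":0,"turn":0},
])

```text
clock: 2.1
eef_pos: [0.4058, 0.3105, 0.2225]
ee_rot: [3.141, -0.0, -3.14]
wrist_force: [-0.7, 0.7, -0.0]
gripper_width: 0.498
gripper_force: 0.0
```

Emit:
step_arm([
  {"dx":-0.06,"dy":-0.2,"dz":0,"turn":0},
  {"dx":-0.12,"dy":-0.4,"dz":0,"turn":0},
  {"dx":-0.18,"dy":-0.6,"dz":0,"turn":0},
  {"dx":-0.24,"dy":-0.8,"dz":0,"turn":0},
  {"dx":-0.293,"dy":-1,"dz":0,"turn":0},
  {"dx":-0.293,"dy":-1,"dz":0,"turn":0},
  {"dx":-0.293,"dy":-1,"dz":0,"turn":0},
  {"dx":-0.293,"dy":-1,"dz":0,"turn":0},
])

```text
clock: 3.1
eef_pos: [0.4501, 0.1606, 0.2225]
ee_rot: [3.141, -0.0, -3.14]
wrist_force: [0.9, -0.3, -0.6]
gripper_width: 0.5
gripper_force: 0.0
```

Emit:
step_arm([
  {"dx":0,"dy":-0.2,"dz":0,"turn":0},
  {"dx":0,"dy":-0.4,"dz":0,"turn":0},
  {"dx":0,"dy":-0.6,"dz":0,"turn":0},
  {"dx":0,"dy":-0.8,"dz":0,"turn":0},
  {"dx":0,"dy":-1,"dz":0,"turn":0},
  {"dx":0,"dy":-1,"dz":0,"turn":0},
  {"dx":0,"dy":-1,"dz":0,"turn":0},
  {"dx":0,"dy":-1,"dz":0,"turn":0},
])

```text
clock: 4.1
eef_pos: [0.4503, 0.0105, 0.2225]
ee_rot: [3.142, -0.0, -3.141]
wrist_force: [0.6, -0.2, 0.8]
gripper_width: 0.504
gripper_force: 0.0
```

Emit:
step_arm([
  {"dx":0,"dy":-0.2,"dz":0,"turn":0},
  {"dx":0,"dy":-0.4,"dz":0,"turn":0},
  {"dx":0,"dy":-0.6,"dz":0,"turn":0},
  {"dx":0,"dy":-0.8,"dz":0,"turn":0},
  {"dx":0,"dy":-1,"dz":0,"turn":0},
  {"dx":0,"dy":-1,"dz":0,"turn":0},
  {"dx":0,"dy":-1,"dz":0,"turn":0},
  {"dx":0,"dy":-1,"dz":0,"turn":0},
])

```text
clock: 5.1
eef_pos: [0.4504, -0.1395, 0.2224]
ee_rot: [3.141, -0.0, -3.141]
wrist_force: [0.2, -0.7, -0.7]
gripper_width: 0.5
gripper_force: 0.0
```

Emit:
step_arm([
  {"dx":-0.2,"dy":-0.03,"dz":0,"turn":0},
  {"dx":-0.4,"dy":-0.06,"dz":0,"turn":0},
  {"dx":-0.6,"dy":-0.09,"dz":0.1,"turn":0},
  {"dx":-0.8,"dy":-0.12,"dz":0.3,"turn":0},
  {"dx":-1,"dy":-0.137,"dz":0.4,"turn":0},
  {"dx":-1,"dy":-0.137,"dz":0.53,"turn":0},
  {"dx":-1,"dy":-0.137,"dz":0.53,"turn":0},
  {"dx":-1,"dy":-0.137,"dz":0.53,"turn":0},
])

```text
clock: 6.1
eef_pos: [0.5998, -0.1613, 0.1439]
ee_rot: [3.141, 0.001, 3.141]
wrist_force: [0.3, 0.4, 0.1]
gripper_width: 0.505
gripper_force: 0.0
```

Emit:
step_arm([
  {"dx":-0.1,"dy":0,"dz":0,"turn":0.08},
  {"dx":-0.2,"dy":0,"dz":0,"turn":0.165},
  {"dx":-0.2,"dy":0,"dz":0.2,"turn":0.165},
  {"dx":-0.2,"dy":0,"dz":0.4,"turn":0.165},
  {"dx":-0.2,"dy":0,"dz":0.5,"turn":0.165},
  {"dx":-0.2,"dy":0,"dz":0.587,"turn":0.165},
  {"dx":-0.2,"dy":0,"dz":0.587,"turn":0.165},
  {"dx":-0.2,"dy":0,"dz":0.587,"turn":0.165},
])

```text
clock: 7.1
eef_pos: [0.6307, -0.1617, 0.056]
ee_rot: [3.141, 0.001, 2.881]
wrist_force: [-0.4, -0.4, 0.3]
gripper_width: 0.498
gripper_force: 0.0
```

Emit:
step_arm([
  {"dx":0,"dy":0,"dz":0,"turn":0},
  {"dx":0,"dy":0,"dz":0,"turn":0},
  {"dx":0,"dy":0,"dz":0,"turn":0},
  {"dx":0,"dy":0,"dz":0,"turn":0},
  {"dx":0,"dy":0,"dz":0,"turn":0},
  {"dx":0,"dy":0,"dz":0,"turn":0},
  {"dx":0,"dy":0,"dz":0,"turn":0},
  {"dx":0,"dy":0,"dz":0,"turn":0},
], jaw=-1, grip_force=30)

```text
clock: 8.1
eef_pos: [0.6305, -0.1596, 0.0551]
ee_rot: [3.139, -0.001, 2.883]
wrist_force: [-1.0, 5.1, 2.5]
gripper_width: 0.131
gripper_force: 30.0
```

Emit:
step_arm([
  {"dx":0,"dy":0.01,"dz":0,"turn":0.06},
  {"dx":0,"dy":0.01,"dz":0,"turn":0.12},
  {"dx":0,"dy":0.01,"dz":0,"turn":0.18},
  {"dx":0,"dy":0.01,"dz":0,"turn":0.24},
  {"dx":0,"dy":0.01,"dz":0,"turn":0.3},
  {"dx":0,"dy":0.01,"dz":0,"turn":0.333},
  {"dx":0,"dy":0.01,"dz":0,"turn":0.333},
  {"dx":0,"dy":0.01,"dz":0,"turn":0.333},
])

```text
clock: 9.1
eef_pos: [0.6308, -0.159, 0.0551]
ee_rot: [3.141, -0.001, 2.36]
wrist_force: [0.7, 4.4, 3.0]
gripper_width: 0.137
gripper_force: 30.0
```

Emit:
step_arm([
  {"dx":0,"dy":0,"dz":0,"turn":0},
  {"dx":0,"dy":0,"dz":0,"turn":0},
  {"dx":0,"dy":0,"dz":0,"turn":0},
  {"dx":0,"dy":0,"dz":0,"turn":0},
  {"dx":0,"dy":0,"dz":-0.1,"turn":0},
  {"dx":0,"dy":0,"dz":-0.3,"turn":0},
  {"dx":0,"dy":0,"dz":-0.6,"turn":0},
  {"dx":0,"dy":0,"dz":-0.6,"turn":0},
], jaw=0)

```text
clock: 10.1
eef_pos: [0.6325, -0.1611, 0.1498]
ee_rot: [3.138, 0.006, 2.358]
wrist_force: [0.8, 0.6, -0.5]
gripper_width: 0.499
gripper_force: 0.0
```

Emit:
step_arm([
  {"dx":0.16,"dy":-0.16,"dz":0,"turn":0},
  {"dx":0.32,"dy":-0.32,"dz":0,"turn":-0.1},
  {"dx":0.48,"dy":-0.48,"dz":0,"turn":-0.2},
  {"dx":0.64,"dy":-0.64,"dz":0,"turn":-0.3},
  {"dx":0.8,"dy":-0.8,"dz":0,"turn":-0.4},
  {"dx":0.8,"dy":-0.8,"dz":0,"turn":-0.499},
  {"dx":0.8,"dy":-0.8,"dz":0,"turn":-0.499},
  {"dx":0.8,"dy":-0.8,"dz":0,"turn":-0.499},
], jaw=0.5)

```text
clock: 11.1
eef_pos: [0.461, -0.1604, 0.145]
ee_rot: [-3.141, -0.0, 3.139]
wrist_force: [-0.1, 0.8, 0.4]
gripper_width: 0.747
gripper_force: 0.0
```

Run:
```python
import sys; sys.path.insert(0,'.')
from h import *
t=viewer.grab_frame("top"); s=viewer.grab_frame("scene")
cv2.imwrite("pics/t1.png",t); cv2.imwrite("pics/s1.png",s)
cv2.imwrite("pics/v1.png",cv2.resize(t[140:290,290:430],None,fx=4,fy=4,interpolation=cv2.INTER_CUBIC))
for nm,bt in(("white",(195,255,255,320)),("red",(150,205,215,275))):
    b=blob(t,bt,nm); print(nm,b,plane("top",b[0],.049))
```

```text
white (array([225.99604743, 283.22529644]), np.int32(253), array([217, 274,  19,  19])) [0.40679929 0.22575572 0.049     ]
red (array([177.99170124, 235.63485477]), np.int32(241), array([170, 227,  17,  18])) [0.516235   0.33915703 0.049     ]
```

View pics/v1.png

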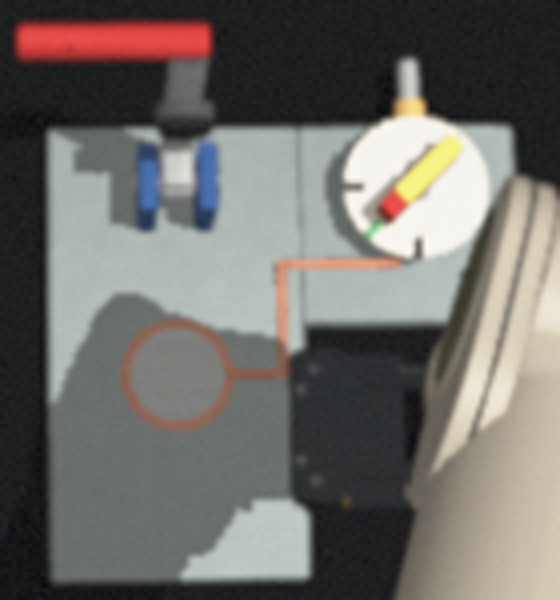

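The valve sits on the green tick (red end at about (390,208), pointing at the tick at (372,232)). The jars haven't moved. I'll fetch the white jar now.

Emit:
step_arm([
  {"dx":0.04,"dy":0.2,"dz":0,"turn":0},
  {"dx":0.08,"dy":0.4,"dz":0,"turn":0},
  {"dx":0.12,"dy":0.6,"dz":0,"turn":0},
  {"dx":0.16,"dy":0.8,"dz":0,"turn":0},
  {"dx":0.18,"dy":1,"dz":0,"turn":0},
  {"dx":0.18,"dy":1,"dz":0,"turn":0},
  {"dx":0.18,"dy":1,"dz":0,"turn":0},
  {"dx":0.18,"dy":1,"dz":0,"turn":0},
])

```text
clock: 12.2
eef_pos: [0.4338, -0.0112, 0.1449]
ee_rot: [-3.141, -0.0, 3.14]
wrist_force: [0.5, 0.1, -0.9]
gripper_width: 0.752
gripper_force: 0.0
```

Emit:
step_arm([
  {"dx":0.04,"dy":0.2,"dz":0,"turn":0},
  {"dx":0.08,"dy":0.4,"dz":0,"turn":0},
  {"dx":0.12,"dy":0.6,"dz":0,"turn":0},
  {"dx":0.16,"dy":0.8,"dz":0,"turn":0},
  {"dx":0.18,"dy":1,"dz":0,"turn":0},
  {"dx":0.18,"dy":1,"dz":0,"turn":0},
  {"dx":0.18,"dy":1,"dz":0,"turn":0},
  {"dx":0.18,"dy":1,"dz":0,"turn":0},
])

```text
clock: 13.2
eef_pos: [0.4069, 0.1386, 0.145]
ee_rot: [3.142, -0.0, 3.14]
wrist_force: [0.1, -0.2, -0.9]
gripper_width: 0.749
gripper_force: 0.0
```

Emit:
step_arm([
  {"dx":0,"dy":0.2,"dz":0,"turn":0},
  {"dx":0,"dy":0.4,"dz":0,"turn":0},
  {"dx":0,"dy":0.575,"dz":0,"turn":0},
  {"dx":0,"dy":0.575,"dz":0,"turn":0},
  {"dx":0,"dy":0.575,"dz":0.1,"turn":0},
  {"dx":0,"dy":0.575,"dz":0.25,"turn":0},
  {"dx":0,"dy":0.575,"dz":0.25,"turn":0},
  {"dx":0,"dy":0.575,"dz":0.25,"turn":0},
])

```text
clock: 14.2
eef_pos: [0.4069, 0.2253, 0.1078]
ee_rot: [3.142, 0.0, 3.141]
wrist_force: [-0.6, -0.3, 0.5]
gripper_width: 0.751
gripper_force: 0.0
```

Run:
```python
import sys; sys.path.insert(0,'.')
from h import *
s=viewer.grab_frame("scene"); a=blob(s,(370,290,420,350),"white"); print(a, monitor.observe()["eef_pos"])
cv2.imwrite("pics/s2.png",cv2.resize(s[240:390,310:460],None,fx=4,fy=4,interpolation=cv2.INTER_CUBIC))
```

```text
(array([396.38853503, 315.2866242 ]), np.int32(157), array([389, 309,  16,  13])) [0.40701334 0.22563583 0.10808416]
```

View pics/s2.png

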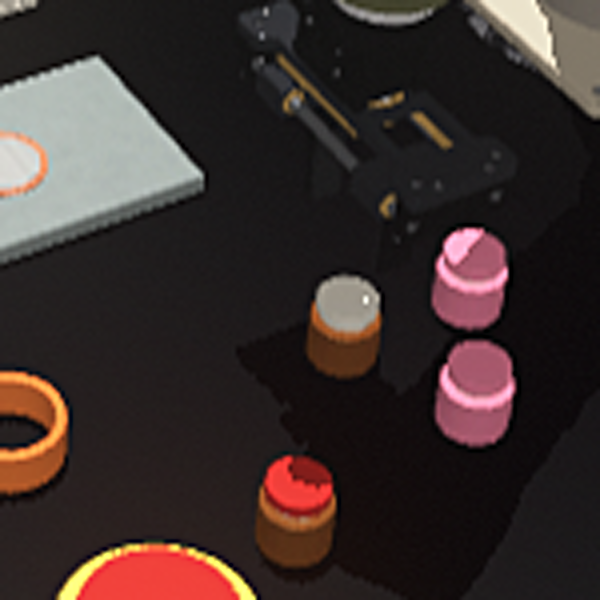

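The gripper is directly above the white jar and nothing has moved, so I'll go down and grip.

Emit:
step_arm([
  {"dx":0,"dy":0,"dz":0.15,"turn":0},
  {"dx":0,"dy":0,"dz":0.3,"turn":0},
  {"dx":0,"dy":0,"dz":0.45,"turn":0},
  {"dx":0,"dy":0,"dz":0.55,"turn":0},
  {"dx":0,"dy":0,"dz":0.62,"turn":0},
  {"dx":0,"dy":0,"dz":0.675,"turn":0},
  {"dx":0,"dy":0,"dz":0.675,"turn":0},
  {"dx":0,"dy":0,"dz":0.675,"turn":0},
])

```text
clock: 15.25
eef_pos: [0.4069, 0.2261, 0.0067]
ee_rot: [3.141, 0.001, -3.141]
wrist_force: [-0.1, 0.3, -0.1]
gripper_width: 0.748
gripper_force: 0.0
```

Emit:
step_arm([
  {"dx":0,"dy":0,"dz":0,"turn":0},
  {"dx":0,"dy":0,"dz":0,"turn":0},
  {"dx":0,"dy":0,"dz":0,"turn":0},
  {"dx":0,"dy":0,"dz":0,"turn":0},
  {"dx":0,"dy":0,"dz":0,"turn":0},
  {"dx":0,"dy":0,"dz":-0.1,"turn":0},
  {"dx":0,"dy":0,"dz":-0.25,"turn":0},
  {"dx":0,"dy":0,"dz":-0.25,"turn":0},
], jaw=-1, grip_force=25)

```text
clock: 16.25
eef_pos: [0.4076, 0.2266, 0.0455]
ee_rot: [3.139, 0.002, -3.141]
wrist_force: [0.2, 0.4, -2.0]
gripper_width: 0.524
gripper_force: 25.0
```

Emit:
step_arm([
  {"dx":-0.05,"dy":-0.125,"dz":0,"turn":0},
  {"dx":-0.1,"dy":-0.25,"dz":0,"turn":0},
  {"dx":-0.15,"dy":-0.375,"dz":0,"turn":0},
  {"dx":-0.2,"dy":-0.5,"dz":0,"turn":0},
  {"dx":-0.25,"dy":-0.625,"dz":0,"turn":0},
  {"dx":-0.3,"dy":-0.75,"dz":0,"turn":0},
  {"dx":-0.35,"dy":-0.875,"dz":0,"turn":0},
  {"dx":-0.4,"dy":-1,"dz":0,"turn":0},
])

```text
clock: 17.25
eef_pos: [0.4664, 0.0752, 0.0432]
ee_rot: [-3.141, -0.001, -3.141]
wrist_force: [-0.4, 0.3, -1.4]
gripper_width: 0.521
gripper_force: 25.0
```

Emit:
step_arm([
  {"dx":-0.08,"dy":-0.13,"dz":0,"turn":0},
  {"dx":-0.16,"dy":-0.26,"dz":0,"turn":0},
  {"dx":-0.24,"dy":-0.39,"dz":0,"turn":0},
  {"dx":-0.32,"dy":-0.52,"dz":0,"turn":0},
  {"dx":-0.39,"dy":-0.637,"dz":0,"turn":0},
  {"dx":-0.39,"dy":-0.637,"dz":0,"turn":0},
  {"dx":-0.39,"dy":-0.637,"dz":0,"turn":0},
  {"dx":-0.39,"dy":-0.637,"dz":0,"turn":0},
])

```text
clock: 18.25
eef_pos: [0.5248, -0.0186, 0.0436]
ee_rot: [3.141, -0.0, -3.14]
wrist_force: [0.5, -0.4, -1.7]
gripper_width: 0.519
gripper_force: 25.0
```

Emit:
step_arm([
  {"dx":0,"dy":-0.005,"dz":0.04,"turn":0},
  {"dx":0,"dy":-0.005,"dz":0.08,"turn":0},
  {"dx":0,"dy":-0.005,"dz":0.11,"turn":0},
  {"dx":0,"dy":-0.005,"dz":0.13,"turn":0},
  {"dx":0,"dy":-0.005,"dz":0.135,"turn":0},
  {"dx":0,"dy":-0.005,"dz":0.135,"turn":0},
  {"dx":0,"dy":-0.005,"dz":0.135,"turn":0},
  {"dx":0,"dy":-0.005,"dz":0.135,"turn":0},
])

```text
clock: 19.25
eef_pos: [0.5253, -0.0203, 0.0236]
ee_rot: [3.141, 0.0, -3.141]
wrist_force: [1.3, -0.2, -1.3]
gripper_width: 0.525
gripper_force: 25.0
```

Emit:
step_arm([
  {"dx":0,"dy":0,"dz":0,"turn":0},
  {"dx":0,"dy":0,"dz":0,"turn":0},
  {"dx":0,"dy":0,"dz":0,"turn":0},
  {"dx":0,"dy":0,"dz":0,"turn":0},
  {"dx":0,"dy":0,"dz":-0.1,"turn":0},
  {"dx":0,"dy":0,"dz":-0.3,"turn":0},
  {"dx":0,"dy":0,"dz":-0.5,"turn":0},
  {"dx":0,"dy":0,"dz":-0.6,"turn":0},
], jaw=0.5)

```text
clock: 20.25
eef_pos: [0.5261, -0.0204, 0.1158]
ee_rot: [3.141, 0.003, -3.141]
wrist_force: [-0.2, -0.5, -0.1]
gripper_width: 0.751
gripper_force: 0.0
```

Emit:
step_arm([
  {"dx":0.1,"dy":0.1,"dz":-0.15,"turn":0.11},
  {"dx":0.2,"dy":0.2,"dz":-0.3,"turn":0.22},
  {"dx":0.33,"dy":0.3,"dz":-0.45,"turn":0.33},
  {"dx":0.33,"dy":0.37,"dz":-0.6,"turn":0.44},
  {"dx":0.33,"dy":0.37,"dz":-0.75,"turn":0.55},
  {"dx":0.33,"dy":0.37,"dz":-0.9,"turn":0.66},
  {"dx":0.33,"dy":0.37,"dz":-1,"turn":0.77},
  {"dx":0.33,"dy":0.37,"dz":-1,"turn":0.88},
], jaw=0.2)

```text
clock: 21.25
eef_pos: [0.4761, 0.0351, 0.2647]
ee_rot: [3.14, -0.0, 1.754]
wrist_force: [-0.1, -0.3, -0.0]
gripper_width: 0.6
gripper_force: 0.0
```

Emit:
step_arm([
  {"dx":0,"dy":0,"dz":-0.1,"turn":0.06},
  {"dx":0,"dy":0,"dz":-0.2,"turn":0.12},
  {"dx":0,"dy":0,"dz":-0.3,"turn":0.12},
  {"dx":0,"dy":0,"dz":-0.3,"turn":0.12},
  {"dx":0,"dy":0,"dz":-0.3,"turn":0.12},
  {"dx":0,"dy":0,"dz":-0.3,"turn":0.12},
  {"dx":0,"dy":0,"dz":-0.3,"turn":0.12},
  {"dx":0,"dy":0,"dz":-0.3,"turn":0.12},
])

```text
clock: 22.25
eef_pos: [0.4756, 0.0351, 0.3083]
ee_rot: [-3.141, 0.0, 1.572]
wrist_force: [-0.0, -0.0, 0.2]
gripper_width: 0.599
gripper_force: 0.0
```

Run:
```python
import sys; sys.path.insert(0,'.')
from h import *
t=viewer.grab_frame("top"); s=viewer.grab_frame("scene")
b=blob(s,(285,240,335,300),"white"); print(b, b and plane("scene",b[0],.063))
print("expected cap top centre px", proj("scene",(.525,-.0195,.065)), proj("top",(.525,-.0195,.065)))
cv2.imwrite("pics/n1.png",np.hstack([cv2.resize(s[215:315,240:340],None,fx=4,fy=4),cv2.resize(t[180:280,285:385],None,fx=4,fy=4)]))
print(monitor.observe()["joint_positions"],monitor.observe()["eef_pos"],monitor.observe()["ee_rot"])
```

```text
(array([311.85724044, 279.79713115]), np.int32(1464), array([285, 254,  50,  46])) [0.5431217  0.02871891 0.063     ]
expected cap top centre px [309.59070415 266.79421639] [334.2828757  230.04530623]
[-0.70551849 -0.06392978  0.51609372  1.71813463  0.03159157  1.47921452
 -0.19245744] [0.47567587 0.03512269 0.308404  ] [-3.14149109e+00 -5.49227712e-05  1.57153384e+00]
```

View pics/n1.png

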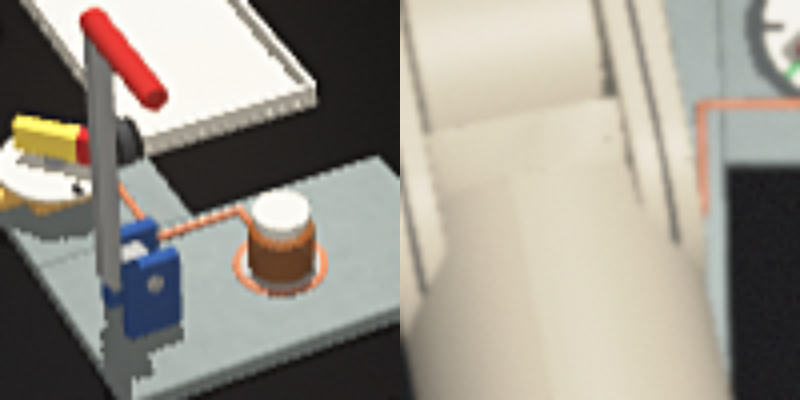

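The white jar is centred inside the copper ring on the nest (left crop, cap at about (281,209), expected (278,207)). Now the lever.

Emit:
step_arm([
  {"dx":0,"dy":0.2,"dz":0,"turn":0},
  {"dx":0,"dy":0.4,"dz":0,"turn":0},
  {"dx":0,"dy":0.6,"dz":0,"turn":0},
  {"dx":0,"dy":0.8,"dz":0,"turn":0},
  {"dx":0,"dy":1,"dz":0,"turn":0},
  {"dx":0,"dy":1,"dz":0,"turn":0},
  {"dx":0,"dy":1,"dz":0,"turn":0},
  {"dx":0,"dy":1,"dz":0,"turn":0},
])

```text
clock: 23.35
eef_pos: [0.6252, 0.0352, 0.309]
ee_rot: [3.141, -0.001, 1.572]
wrist_force: [0.1, -0.1, 0.4]
gripper_width: 0.596
gripper_force: 0.0
```

Emit:
step_arm([
  {"dx":0,"dy":0.1,"dz":0,"turn":0},
  {"dx":0,"dy":0.177,"dz":0,"turn":0},
  {"dx":0,"dy":0.177,"dz":0,"turn":0},
  {"dx":0,"dy":0.177,"dz":0.1,"turn":0},
  {"dx":0,"dy":0.177,"dz":0.2,"turn":0},
  {"dx":0,"dy":0.177,"dz":0.3,"turn":0},
  {"dx":0,"dy":0.177,"dz":0.4,"turn":0},
  {"dx":0,"dy":0.177,"dz":0.45,"turn":0},
])

```text
clock: 24.35
eef_pos: [0.6518, 0.0353, 0.2396]
ee_rot: [-3.14, 0.0, 1.572]
wrist_force: [-0.6, -0.5, 0.1]
gripper_width: 0.598
gripper_force: 0.0
```

Emit:
step_arm([
  {"dx":0,"dy":0,"dz":0,"turn":0},
  {"dx":0,"dy":0,"dz":0,"turn":0},
  {"dx":0,"dy":0,"dz":0,"turn":0},
  {"dx":0,"dy":0,"dz":0,"turn":0},
  {"dx":0,"dy":0,"dz":0,"turn":0},
  {"dx":0,"dy":0,"dz":0,"turn":0},
  {"dx":0,"dy":0,"dz":0,"turn":0},
  {"dx":0,"dy":0,"dz":0,"turn":0},
], jaw=-1, grip_force=45)

```text
clock: 25.35
eef_pos: [0.6525, 0.0352, 0.2413]
ee_rot: [3.141, -0.0, 1.571]
wrist_force: [2.1, 0.7, 1.9]
gripper_width: 0.194
gripper_force: 44.9
```

Emit:
step_arm([
  {"dx":0,"dy":-0.14,"dz":-0.008,"turn":0},
  {"dx":0,"dy":-0.257,"dz":-0.003,"turn":0},
  {"dx":0,"dy":-0.396,"dz":0.015,"turn":0},
  {"dx":0,"dy":-0.533,"dz":0.049,"turn":0},
  {"dx":0,"dy":-0.643,"dz":0.087,"turn":0},
  {"dx":0,"dy":-0.771,"dz":0.146,"turn":0},
  {"dx":0,"dy":-0.872,"dz":0.205,"turn":0},
  {"dx":0,"dy":-0.986,"dz":0.287,"turn":0},
])

```text
clock: 26.35
eef_pos: [0.5054, 0.0356, 0.1987]
ee_rot: [3.137, -0.001, 1.572]
wrist_force: [5.1, -0.0, 3.6]
gripper_width: 0.194
gripper_force: 45.0
```

Emit:
step_arm([
  {"dx":0,"dy":-0.121,"dz":0.11,"turn":0},
  {"dx":0,"dy":-0.242,"dz":0.253,"turn":0},
  {"dx":0,"dy":-0.331,"dz":0.391,"turn":0},
  {"dx":0,"dy":-0.411,"dz":0.56,"turn":0},
  {"dx":0,"dy":-0.461,"dz":0.716,"turn":0},
  {"dx":0,"dy":-0.494,"dz":0.9,"turn":0},
  {"dx":0,"dy":-0.494,"dz":0.95,"turn":0},
  {"dx":0,"dy":-0.494,"dz":0.95,"turn":0},
])

```text
clock: 27.35
eef_pos: [0.4305, 0.0356, 0.0564]
ee_rot: [-3.141, -0.001, 1.572]
wrist_force: [-5.1, 1.1, 15.1]
gripper_width: 0.184
gripper_force: 43.7
```

Run:
```python
import sys; sys.path.insert(0,'.')
from h import *
s=viewer.grab_frame("scene"); t=viewer.grab_frame("top")
print(monitor.observe()["eef_pos"],monitor.observe()["wrist_force"],monitor.observe()["gripper_width"])
cv2.imwrite("pics/l1.png",cv2.resize(s[215:340,220:380],None,fx=5,fy=4.8,interpolation=cv2.INTER_CUBIC))
# predicted bar axis ends for lever at stop
for y in(.0665,-.0105): print(proj("scene",(.430,y,.0818)))
```

```text
[0.43053528 0.03562045 0.0563904 ] [-4.56475026  1.39645934 14.01983765] 0.1791377071722115
[356.34234405 269.95324288]
[341.9504581  253.81052336]
```

View pics/l1.png

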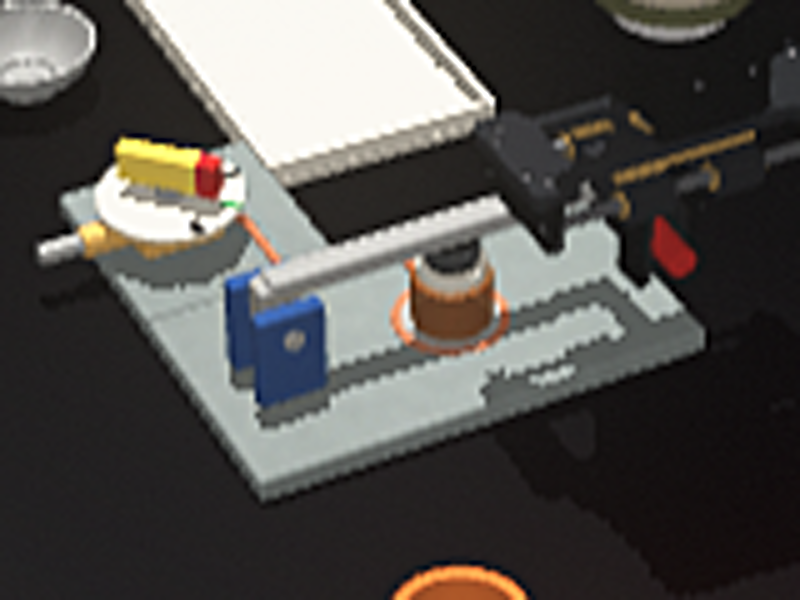

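The lever has come down onto the cap, but the bar seems to have slipped in the pads. I'll check whether it is at its stop.

Run:
```python
import sys; sys.path.insert(0,'.')
from h import *
s=viewer.grab_frame("scene"); cv2.imwrite("pics/s3.png",s)
b=blob(s,(340,250,375,285),"red"); print("red",b)
H=np.array([.630,0,.0598])
for th in (80,83,85,87,90):
    a=np.radians(th); c,si=np.cos(a),np.sin(a)
    p=H+[.022*c-.2*si,.0665,.2*c+.022*si]
    ring=[proj("scene",p+[.009*np.cos(f),0,.009*np.sin(f)]) for f in np.linspace(0,6.28,40)]
    ring=np.array(ring); print(th,"end face box x",ring[:,0].min().round(1),ring[:,0].max().round(1),"y",ring[:,1].min().round(1),ring[:,1].max().round(1))
s0=cv2.imread("pics/scene0.png"); b0=blob(s0,(255,210,290,245),"red"); print("rest",b0)
a=0;p=H+[.022,.0665,.2]; ring=np.array([proj("scene",p+[.009*np.cos(f),0,.009*np.sin(f)]) for f in np.linspace(0,6.28,40)]); print(ring.min(0),ring.max(0))
```

```text
red (array([356., 269.]), np.int32(16), array([354, 267,   5,   5]))
80 end face box x 351.8 357.7 y 257.8 263.5
83 end face box x 352.5 358.4 y 260.5 266.2
85 end face box x 352.8 358.7 y 262.4 268.0
87 end face box x 353.1 359.0 y 264.3 269.9
90 end face box x 353.4 359.3 y 267.2 272.7
rest (array([269.77639752, 228.08074534]), np.int32(161), array([260, 217,  21,  23]))
[274.89165951 236.32375401] [281.88909955 242.80600273]
```

The red end face's lower edge is at row ~272, which matches 90°. The lever was at its stop and the pads only slipped with the overtravel. I'll bring the lever back up under control.

Emit:
step_arm([
  {"dx":0,"dy":0.015,"dz":-0.09,"turn":0},
  {"dx":0,"dy":0.033,"dz":-0.184,"turn":0},
  {"dx":0,"dy":0.083,"dz":-0.34,"turn":0},
  {"dx":0,"dy":0.163,"dz":-0.509,"turn":0},
  {"dx":0,"dy":0.252,"dz":-0.647,"turn":0},
  {"dx":0,"dy":0.373,"dz":-0.79,"turn":0},
  {"dx":0,"dy":0.494,"dz":-0.9,"turn":0},
  {"dx":0,"dy":0.494,"dz":-0.9,"turn":0},
])

```text
clock: 28.5
eef_pos: [0.5071, 0.0352, 0.1906]
ee_rot: [3.137, 0.001, 1.571]
wrist_force: [17.6, 3.7, -21.9]
gripper_width: 0.176
gripper_force: 45.8
```

Emit:
step_arm([
  {"dx":0,"dy":0.114,"dz":-0.082,"turn":0},
  {"dx":0,"dy":0.215,"dz":-0.141,"turn":0},
  {"dx":0,"dy":0.343,"dz":-0.2,"turn":0},
  {"dx":0,"dy":0.453,"dz":-0.238,"turn":0},
  {"dx":0,"dy":0.59,"dz":-0.272,"turn":0},
  {"dx":0,"dy":0.729,"dz":-0.29,"turn":0},
  {"dx":0,"dy":0.846,"dz":-0.295,"turn":0},
  {"dx":0,"dy":0.98,"dz":-0.287,"turn":0},
])

```text
clock: 29.5
eef_pos: [0.6497, 0.0347, 0.2316]
ee_rot: [-3.135, 0.001, 1.571]
wrist_force: [-2.6, -1.5, -12.9]
gripper_width: 0.172
gripper_force: 45.7
```

Emit:
step_arm([
  {"dx":0,"dy":0,"dz":0,"turn":0},
  {"dx":0,"dy":0,"dz":0,"turn":0},
  {"dx":0,"dy":0,"dz":0,"turn":0},
  {"dx":0,"dy":0,"dz":0,"turn":0},
  {"dx":0,"dy":0,"dz":0,"turn":0},
  {"dx":0,"dy":0,"dz":-0.15,"turn":0},
  {"dx":0,"dy":0,"dz":-0.3,"turn":0},
  {"dx":0,"dy":0,"dz":-0.47,"turn":0},
], jaw=0.2)

```text
clock: 30.5
eef_pos: [0.6511, 0.0353, 0.3046]
ee_rot: [-3.141, -0.0, 1.571]
wrist_force: [0.1, 0.7, -0.5]
gripper_width: 0.597
gripper_force: 0.0
```

Emit:
step_arm([
  {"dx":0,"dy":-0.2,"dz":0,"turn":-0.11},
  {"dx":0,"dy":-0.4,"dz":0,"turn":-0.22},
  {"dx":0,"dy":-0.6,"dz":0,"turn":-0.33},
  {"dx":0,"dy":-0.8,"dz":0,"turn":-0.44},
  {"dx":0,"dy":-1,"dz":0,"turn":-0.55},
  {"dx":0,"dy":-1,"dz":0,"turn":-0.66},
  {"dx":0,"dy":-1,"dz":0,"turn":-0.77},
  {"dx":0,"dy":-1,"dz":0,"turn":-0.88},
], jaw=0.5)

```text
clock: 31.5
eef_pos: [0.5012, 0.0351, 0.3042]
ee_rot: [3.141, 0.0, 2.959]
wrist_force: [0.2, 0.3, -0.1]
gripper_width: 0.752
gripper_force: 0.0
```

Emit:
step_arm([
  {"dx":0,"dy":0,"dz":0,"turn":-0.06},
  {"dx":0,"dy":0,"dz":0,"turn":-0.12},
  {"dx":0,"dy":0,"dz":0.1,"turn":-0.12},
  {"dx":0,"dy":0,"dz":0.2,"turn":-0.12},
  {"dx":0,"dy":0,"dz":0.3,"turn":-0.12},
  {"dx":0,"dy":0,"dz":0.3,"turn":-0.12},
  {"dx":0,"dy":0,"dz":0.3,"turn":-0.12},
  {"dx":0,"dy":0,"dz":0.3,"turn":-0.12},
])

```text
clock: 32.5
eef_pos: [0.5017, 0.0352, 0.2595]
ee_rot: [3.141, 0.001, -3.141]
wrist_force: [-0.0, -0.2, -0.0]
gripper_width: 0.746
gripper_force: 0.0
```

Run:
```python
import sys; sys.path.insert(0,'.')
from h import *
s=viewer.grab_frame("scene"); t=viewer.grab_frame("top"); cv2.imwrite("pics/s4.png",s)
o=monitor.observe(); print(o["eef_pos"],o["ee_rot"],o["clock"])
print("exp cap top px loose/seated",proj("scene",(.525,-.0195,.065)),proj("scene",(.525,-.0195,.060)))
print("lever red",blob(s,(250,205,300,250),"red"))
print("red jar",blob(t,(120,200,230,280),"red"),blob(s,(350,335,412,392),"red"))
A=cv2.resize(s[250:300,285:335],None,fx=8,fy=8,interpolation=cv2.INTER_CUBIC)
s0=cv2.imread("pics/n1.png")[:, :400]; q=cv2.resize(s0[140:340,180:380],(400,400),interpolation=cv2.INTER_CUBIC)
cv2.imwrite("pics/cap.png",np.hstack([q,A]))
```

```text
[0.50158394 0.0351773  0.25939776] [ 3.14129652e+00  7.42931651e-04 -3.14096673e+00] 32.6
exp cap top px loose/seated [309.59070415 266.79421639] [309.58482722 268.21223331]
lever red (array([269.77018634, 228.06832298]), np.int32(161), array([260, 217,  21,  23]))
red jar (array([177.93775934, 235.65145228]), np.int32(241), array([170, 227,  17,  18])) (array([357.72477064, 385.47706422]), np.int32(218), array([350, 377,  20,  15]))
```

View pics/cap.png

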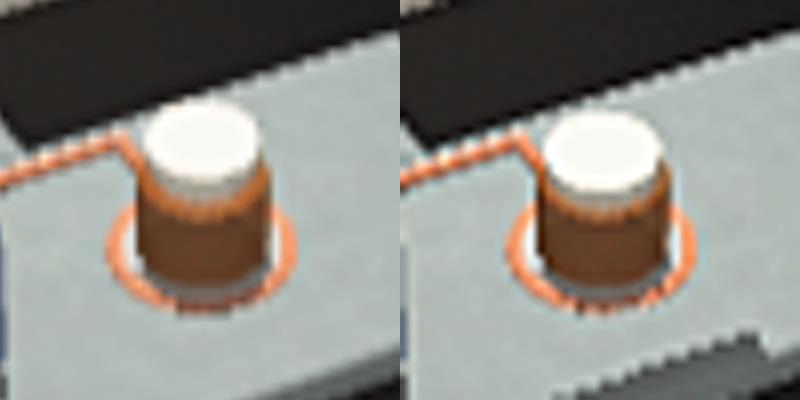

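The cap now sits ~1.5 px (5 mm) lower (right crop vs left), so it is seated. The lever is back at rest. Next I'll move the white jar to the tray.

Emit:
step_arm([
  {"dx":-0.08,"dy":-0.18,"dz":0,"turn":0},
  {"dx":-0.158,"dy":-0.37,"dz":0,"turn":0},
  {"dx":-0.158,"dy":-0.37,"dz":0.2,"turn":0},
  {"dx":-0.158,"dy":-0.37,"dz":0.4,"turn":0},
  {"dx":-0.158,"dy":-0.37,"dz":0.6,"turn":0},
  {"dx":-0.158,"dy":-0.37,"dz":0.75,"turn":0},
  {"dx":-0.158,"dy":-0.37,"dz":0.75,"turn":0},
  {"dx":-0.158,"dy":-0.37,"dz":0.75,"turn":0},
])

```text
clock: 33.6
eef_pos: [0.5257, -0.0204, 0.1476]
ee_rot: [3.141, 0.001, -3.141]
wrist_force: [0.2, 0.1, -0.2]
gripper_width: 0.749
gripper_force: 0.0
```

Emit:
step_arm([
  {"dx":0,"dy":0,"dz":0.15,"turn":0},
  {"dx":0,"dy":0,"dz":0.3,"turn":0},
  {"dx":0,"dy":0,"dz":0.45,"turn":0},
  {"dx":0,"dy":0,"dz":0.6,"turn":0},
  {"dx":0,"dy":0,"dz":0.72,"turn":0},
  {"dx":0,"dy":0,"dz":0.815,"turn":0},
  {"dx":0,"dy":0,"dz":0.815,"turn":0},
  {"dx":0,"dy":0,"dz":0.815,"turn":0},
])

```text
clock: 34.6
eef_pos: [0.5256, -0.0204, 0.0249]
ee_rot: [3.141, 0.001, -3.141]
wrist_force: [-0.6, -0.2, 1.2]
gripper_width: 0.745
gripper_force: 0.0
```

Emit:
step_arm([
  {"dx":0,"dy":0,"dz":0,"turn":0},
  {"dx":0,"dy":0,"dz":0,"turn":0},
  {"dx":0,"dy":0,"dz":0,"turn":0},
  {"dx":0,"dy":0,"dz":0,"turn":0},
  {"dx":0,"dy":0,"dz":0,"turn":0},
  {"dx":0,"dy":0,"dz":-0.1,"turn":0},
  {"dx":0,"dy":0,"dz":-0.2,"turn":0},
  {"dx":0,"dy":0,"dz":-0.2,"turn":0},
], jaw=-1, grip_force=25)

```text
clock: 35.6
eef_pos: [0.5261, -0.0203, 0.0558]
ee_rot: [3.141, 0.003, -3.141]
wrist_force: [0.1, -0.4, -2.3]
gripper_width: 0.521
gripper_force: 25.0
```

Emit:
step_arm([
  {"dx":0.02,"dy":-0.14,"dz":0,"turn":0},
  {"dx":0.04,"dy":-0.28,"dz":0,"turn":0},
  {"dx":0.06,"dy":-0.42,"dz":0,"turn":0},
  {"dx":0.08,"dy":-0.56,"dz":0,"turn":0},
  {"dx":0.1,"dy":-0.7,"dz":0,"turn":0},
  {"dx":0.12,"dy":-0.84,"dz":0,"turn":0},
  {"dx":0.15,"dy":-1,"dz":0,"turn":0},
  {"dx":0.15,"dy":-1,"dz":0,"turn":0},
])

```text
clock: 36.6
eef_pos: [0.5019, -0.1723, 0.0541]
ee_rot: [-3.141, -0.0, 3.139]
wrist_force: [-0.1, -0.5, -1.8]
gripper_width: 0.522
gripper_force: 25.0
```

Emit:
step_arm([
  {"dx":0.02,"dy":-0.14,"dz":0,"turn":0},
  {"dx":0.04,"dy":-0.28,"dz":0,"turn":0},
  {"dx":0.06,"dy":-0.42,"dz":0,"turn":0},
  {"dx":0.08,"dy":-0.56,"dz":0,"turn":0},
  {"dx":0.1,"dy":-0.7,"dz":0,"turn":0},
  {"dx":0.12,"dy":-0.84,"dz":0,"turn":0},
  {"dx":0.14,"dy":-1,"dz":0,"turn":0},
  {"dx":0.14,"dy":-1,"dz":0,"turn":0},
])

```text
clock: 37.6
eef_pos: [0.4813, -0.3214, 0.0541]
ee_rot: [-3.141, -0.0, 3.14]
wrist_force: [0.1, 1.3, -2.4]
gripper_width: 0.522
gripper_force: 25.0
```

Emit:
step_arm([
  {"dx":0,"dy":-0.1,"dz":0,"turn":0},
  {"dx":0,"dy":-0.167,"dz":0,"turn":0},
  {"dx":0,"dy":-0.167,"dz":0.07,"turn":0},
  {"dx":0,"dy":-0.167,"dz":0.14,"turn":0},
  {"dx":0,"dy":-0.167,"dz":0.2,"turn":0},
  {"dx":0,"dy":-0.167,"dz":0.24,"turn":0},
  {"dx":0,"dy":-0.167,"dz":0.26,"turn":0},
  {"dx":0,"dy":-0.167,"dz":0.26,"turn":0},
])

```text
clock: 38.6
eef_pos: [0.4818, -0.3453, 0.0151]
ee_rot: [3.141, -0.0, -3.141]
wrist_force: [-1.3, -0.8, -1.6]
gripper_width: 0.523
gripper_force: 25.0
```

Emit:
step_arm([
  {"dx":0,"dy":0,"dz":0.006,"turn":0},
  {"dx":0,"dy":0,"dz":0.006,"turn":0},
  {"dx":0,"dy":0,"dz":0.006,"turn":0},
  {"dx":0,"dy":0,"dz":0.006,"turn":0},
  {"dx":0,"dy":0,"dz":0.006,"turn":0},
  {"dx":0,"dy":0,"dz":-0.2,"turn":0},
  {"dx":0,"dy":0,"dz":-0.5,"turn":0},
  {"dx":0,"dy":0,"dz":-0.75,"turn":0},
], jaw=0.5)

```text
clock: 39.6
eef_pos: [0.4818, -0.3456, 0.1293]
ee_rot: [-3.141, 0.001, -3.141]
wrist_force: [0.6, -0.3, 0.5]
gripper_width: 0.754
gripper_force: 0.0
```

Emit:
step_arm([
  {"dx":0.04,"dy":0.2,"dz":0,"turn":0},
  {"dx":0.08,"dy":0.4,"dz":0,"turn":0},
  {"dx":0.12,"dy":0.6,"dz":0,"turn":0},
  {"dx":0.16,"dy":0.8,"dz":0,"turn":0},
  {"dx":0.2,"dy":1,"dz":0,"turn":0},
  {"dx":0.2,"dy":1,"dz":0,"turn":0},
  {"dx":0.2,"dy":1,"dz":0,"turn":0},
  {"dx":0.2,"dy":1,"dz":0,"turn":0},
])

```text
clock: 40.6
eef_pos: [0.4517, -0.1965, 0.1278]
ee_rot: [-3.141, 0.0, 3.141]
wrist_force: [0.3, -0.7, 0.4]
gripper_width: 0.751
gripper_force: 0.0
```

Emit:
step_arm([
  {"dx":0,"dy":0.2,"dz":0,"turn":0},
  {"dx":0,"dy":0.4,"dz":0,"turn":0},
  {"dx":0,"dy":0.6,"dz":0,"turn":0},
  {"dx":0,"dy":0.8,"dz":0,"turn":0},
  {"dx":0,"dy":1,"dz":0,"turn":0},
  {"dx":0,"dy":1,"dz":0,"turn":0},
  {"dx":0,"dy":1,"dz":0,"turn":0},
  {"dx":0,"dy":1,"dz":0,"turn":0},
])

```text
clock: 41.6
eef_pos: [0.4516, -0.0466, 0.1277]
ee_rot: [-3.141, -0.0, 3.14]
wrist_force: [0.1, -0.5, -0.1]
gripper_width: 0.749
gripper_force: 0.0
```

Run:
```python
import sys; sys.path.insert(0,'.')
from h import *
s=viewer.grab_frame("scene"); t=viewer.grab_frame("top"); cv2.imwrite("pics/s5.png",s); cv2.imwrite("pics/t5.png",t)
b=blob(t,(150,205,215,275),"red"); a=blob(s,(365,345,402,385),"red"); print(b,a,plane("top",b[0],.049)); print(tri(a[0],b[0]))
print("white in tray?", proj("top",(.482,-.346,.049)), proj("scene",(.482,-.346,.049)))
cv2.imwrite("pics/full5.png",np.hstack([t[130:330,100:500],cv2.resize(s[180:400,200:450],(250,220))[:200]]))
```

```text
(array([177.9375, 235.6875]), np.int32(240), array([170, 227,  17,  18])) (array([384.37894737, 360.46315789]), np.int32(190), array([376, 354,  17,  15])) [0.51611278 0.33928026 0.049     ]
(array([0.51608087, 0.3402744 , 0.04624363]), [0.6, 0.6])
white in tray? [475.21139466 249.05860041] [273.88900991 207.05192263]
```

View pics/full5.png

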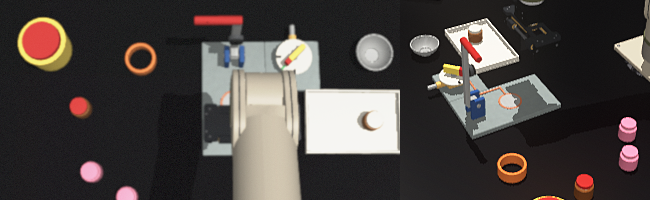

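The white jar stands in the tray at about (371,120) in the crop. The red jar is unmoved at world (.516, .339), so I'll fetch it.

Emit:
step_arm([
  {"dx":-0.04,"dy":0.2,"dz":0,"turn":0},
  {"dx":-0.08,"dy":0.4,"dz":0,"turn":0},
  {"dx":-0.12,"dy":0.6,"dz":0,"turn":0},
  {"dx":-0.17,"dy":0.8,"dz":0,"turn":0},
  {"dx":-0.215,"dy":1,"dz":0,"turn":0},
  {"dx":-0.215,"dy":1,"dz":0,"turn":0},
  {"dx":-0.215,"dy":1,"dz":0,"turn":0},
  {"dx":-0.215,"dy":1,"dz":0,"turn":0},
])

```text
clock: 42.7
eef_pos: [0.4837, 0.1034, 0.1278]
ee_rot: [-3.142, -0.0, 3.141]
wrist_force: [-0.7, 0.1, -0.1]
gripper_width: 0.752
gripper_force: 0.0
```

Emit:
step_arm([
  {"dx":-0.04,"dy":0.2,"dz":0,"turn":0},
  {"dx":-0.08,"dy":0.4,"dz":0,"turn":0},
  {"dx":-0.12,"dy":0.6,"dz":0,"turn":0},
  {"dx":-0.17,"dy":0.8,"dz":0,"turn":0},
  {"dx":-0.215,"dy":1,"dz":0,"turn":0},
  {"dx":-0.215,"dy":1,"dz":0,"turn":0},
  {"dx":-0.215,"dy":1,"dz":0,"turn":0},
  {"dx":-0.215,"dy":1,"dz":0,"turn":0},
])

```text
clock: 43.7
eef_pos: [0.5161, 0.2532, 0.1279]
ee_rot: [-3.141, 0.0, 3.14]
wrist_force: [1.0, -0.0, -0.0]
gripper_width: 0.753
gripper_force: 0.0
```

Run:
```python
import sys; sys.path.insert(0,'.')
from h import *
s=viewer.grab_frame("scene"); t=viewer.grab_frame("top")
print(blob(s,(365,345,402,385),"red"),blob(t,(150,205,215,275),"red")); print(monitor.observe()["eef_pos"])
```

```text
(array([391.66666667, 361.        ]), np.int32(9), array([390, 357,   3,   9])) None
[0.51605888 0.2536963  0.12793917]
```

Run:
```python
import sys; sys.path.insert(0,'.')
from h import *
s=viewer.grab_frame("scene"); cv2.imwrite("pics/s6.png",s)
h=cv2.cvtColor(s,cv2.COLOR_BGR2HSV); m=(((h[...,0]<5)|(h[...,0]>174))&(h[...,1]>140)&(h[...,2]>40)).astype(np.uint8)[330:410,340:470]
k,l,st,c=cv2.connectedComponentsWithStats(m); print([(c[i]+[340,330],st[i]) for i in range(1,k) if st[i,4]>8])
```

```text
[(array([384.2985782 , 361.04739336]), array([ 36,  24,  18,  15, 211], dtype=int32)), (array([353.68728909, 394.25534308]), array([  0,  47,  31,  33, 889], dtype=int32))]
```

The jar is only shaded, and its cap is still at (384,361). I'll go over it, down, and grip.

Emit:
step_arm([
  {"dx":0,"dy":0.2,"dz":0,"turn":0},
  {"dx":0,"dy":0.4,"dz":0,"turn":0},
  {"dx":0,"dy":0.57,"dz":0,"turn":0},
  {"dx":0,"dy":0.57,"dz":0,"turn":0},
  {"dx":0,"dy":0.57,"dz":0.08,"turn":0},
  {"dx":0,"dy":0.57,"dz":0.16,"turn":0},
  {"dx":0,"dy":0.57,"dz":0.2,"turn":0},
  {"dx":0,"dy":0.57,"dz":0.2,"turn":0},
])

```text
clock: 44.85
eef_pos: [0.5156, 0.3395, 0.097]
ee_rot: [-3.141, -0.001, -3.141]
wrist_force: [-0.6, 0.5, -0.3]
gripper_width: 0.75
gripper_force: 0.0
```

Emit:
step_arm([
  {"dx":0,"dy":0,"dz":0.12,"turn":0},
  {"dx":0,"dy":0,"dz":0.24,"turn":0},
  {"dx":0,"dy":0,"dz":0.36,"turn":0},
  {"dx":0,"dy":0,"dz":0.48,"turn":0},
  {"dx":0,"dy":0,"dz":0.55,"turn":0},
  {"dx":0,"dy":0,"dz":0.605,"turn":0},
  {"dx":0,"dy":0,"dz":0.605,"turn":0},
  {"dx":0,"dy":0,"dz":0.605,"turn":0},
])

```text
clock: 45.85
eef_pos: [0.5162, 0.3404, 0.0076]
ee_rot: [3.141, 0.001, -3.141]
wrist_force: [0.3, -0.1, 0.4]
gripper_width: 0.751
gripper_force: 0.0
```

Emit:
step_arm([
  {"dx":0,"dy":0,"dz":0,"turn":0},
  {"dx":0,"dy":0,"dz":0,"turn":0},
  {"dx":0,"dy":0,"dz":0,"turn":0},
  {"dx":0,"dy":0,"dz":0,"turn":0},
  {"dx":0,"dy":0,"dz":0,"turn":0},
  {"dx":0,"dy":0,"dz":-0.1,"turn":0},
  {"dx":0,"dy":0,"dz":-0.25,"turn":0},
  {"dx":0,"dy":0,"dz":-0.25,"turn":0},
], jaw=-1, grip_force=25)

```text
clock: 46.85
eef_pos: [0.517, 0.3408, 0.0467]
ee_rot: [3.139, 0.003, -3.141]
wrist_force: [0.5, -0.4, -2.0]
gripper_width: 0.522
gripper_force: 25.0
```

Emit:
step_arm([
  {"dx":0,"dy":-0.14,"dz":0,"turn":0},
  {"dx":0,"dy":-0.28,"dz":0,"turn":0},
  {"dx":0,"dy":-0.42,"dz":0,"turn":0},
  {"dx":0,"dy":-0.56,"dz":0,"turn":0},
  {"dx":0,"dy":-0.7,"dz":0,"turn":0},
  {"dx":0,"dy":-0.84,"dz":0,"turn":0},
  {"dx":0,"dy":-1,"dz":0,"turn":0},
  {"dx":0,"dy":-1,"dz":0,"turn":0},
])

```text
clock: 47.85
eef_pos: [0.5162, 0.1873, 0.0446]
ee_rot: [-3.141, 0.0, 3.139]
wrist_force: [-0.5, 1.3, -2.5]
gripper_width: 0.527
gripper_force: 25.0
```

Emit:
step_arm([
  {"dx":0,"dy":-0.14,"dz":0,"turn":0},
  {"dx":0,"dy":-0.28,"dz":0,"turn":0},
  {"dx":0,"dy":-0.42,"dz":0,"turn":0},
  {"dx":0,"dy":-0.56,"dz":0,"turn":0},
  {"dx":0,"dy":-0.7,"dz":0,"turn":0},
  {"dx":0,"dy":-0.84,"dz":0,"turn":0},
  {"dx":0,"dy":-1,"dz":0,"turn":0},
  {"dx":0,"dy":-1,"dz":0,"turn":0},
])

```text
clock: 48.85
eef_pos: [0.5158, 0.037, 0.0445]
ee_rot: [-3.141, -0.0, 3.138]
wrist_force: [0.6, 0.6, -1.7]
gripper_width: 0.522
gripper_force: 25.0
```

Emit:
step_arm([
  {"dx":-0.03,"dy":-0.13,"dz":0,"turn":0},
  {"dx":-0.06,"dy":-0.26,"dz":0,"turn":0},
  {"dx":-0.06,"dy":-0.393,"dz":0,"turn":0},
  {"dx":-0.06,"dy":-0.393,"dz":0,"turn":0},
  {"dx":-0.06,"dy":-0.393,"dz":0,"turn":0},
  {"dx":-0.06,"dy":-0.393,"dz":0,"turn":0},
  {"dx":-0.06,"dy":-0.393,"dz":0,"turn":0},
  {"dx":-0.06,"dy":-0.393,"dz":0,"turn":0},
])

```text
clock: 49.85
eef_pos: [0.5251, -0.0185, 0.0445]
ee_rot: [3.141, 0.0, -3.14]
wrist_force: [-1.4, -0.1, -2.0]
gripper_width: 0.521
gripper_force: 25.0
```

Emit:
step_arm([
  {"dx":0,"dy":-0.008,"dz":0.04,"turn":0},
  {"dx":0,"dy":-0.008,"dz":0.08,"turn":0},
  {"dx":0,"dy":-0.008,"dz":0.11,"turn":0},
  {"dx":0,"dy":-0.008,"dz":0.13,"turn":0},
  {"dx":0,"dy":-0.008,"dz":0.139,"turn":0},
  {"dx":0,"dy":-0.008,"dz":0.139,"turn":0},
  {"dx":0,"dy":-0.008,"dz":0.139,"turn":0},
  {"dx":0,"dy":-0.008,"dz":0.139,"turn":0},
])

```text
clock: 50.85
eef_pos: [0.5252, -0.02, 0.0238]
ee_rot: [3.141, 0.0, -3.141]
wrist_force: [0.6, 0.3, -1.7]
gripper_width: 0.522
gripper_force: 25.0
```

Emit:
step_arm([
  {"dx":0,"dy":0,"dz":0,"turn":0},
  {"dx":0,"dy":0,"dz":0,"turn":0},
  {"dx":0,"dy":0,"dz":0,"turn":0},
  {"dx":0,"dy":0,"dz":0,"turn":0},
  {"dx":0,"dy":0,"dz":-0.1,"turn":0},
  {"dx":0,"dy":0,"dz":-0.3,"turn":0},
  {"dx":0,"dy":0,"dz":-0.5,"turn":0},
  {"dx":0,"dy":0,"dz":-0.6,"turn":0},
], jaw=0.5)

```text
clock: 51.85
eef_pos: [0.526, -0.0201, 0.116]
ee_rot: [3.141, 0.003, -3.141]
wrist_force: [-0.6, 0.3, -0.3]
gripper_width: 0.749
gripper_force: 0.0
```

Emit:
step_arm([
  {"dx":0.1,"dy":0.1,"dz":-0.15,"turn":0.11},
  {"dx":0.2,"dy":0.2,"dz":-0.3,"turn":0.22},
  {"dx":0.33,"dy":0.3,"dz":-0.45,"turn":0.33},
  {"dx":0.33,"dy":0.37,"dz":-0.6,"turn":0.44},
  {"dx":0.33,"dy":0.37,"dz":-0.75,"turn":0.55},
  {"dx":0.33,"dy":0.37,"dz":-0.9,"turn":0.66},
  {"dx":0.33,"dy":0.37,"dz":-1,"turn":0.77},
  {"dx":0.33,"dy":0.37,"dz":-1,"turn":0.88},
], jaw=0.2)

```text
clock: 52.85
eef_pos: [0.4759, 0.0354, 0.2649]
ee_rot: [3.14, -0.0, 1.754]
wrist_force: [-0.5, 0.4, -0.5]
gripper_width: 0.602
gripper_force: 0.0
```

Emit:
step_arm([
  {"dx":0,"dy":0,"dz":-0.1,"turn":0.06},
  {"dx":0,"dy":0,"dz":-0.2,"turn":0.12},
  {"dx":0,"dy":0,"dz":-0.3,"turn":0.12},
  {"dx":0,"dy":0,"dz":-0.3,"turn":0.12},
  {"dx":0,"dy":0,"dz":-0.3,"turn":0.12},
  {"dx":0,"dy":0,"dz":-0.3,"turn":0.12},
  {"dx":0,"dy":0,"dz":-0.3,"turn":0.12},
  {"dx":0,"dy":0,"dz":-0.3,"turn":0.12},
])

```text
clock: 53.85
eef_pos: [0.4755, 0.0354, 0.3085]
ee_rot: [-3.141, 0.0, 1.572]
wrist_force: [1.1, 0.6, 0.2]
gripper_width: 0.599
gripper_force: 0.0
```

Run:
```python
import sys; sys.path.insert(0,'.')
from h import *
s=viewer.grab_frame("scene"); cv2.imwrite("pics/s7.png",s)
b=blob(s,(290,250,335,300),"red"); print(b, "exp top px",proj("scene",(.525,-.0195,.065)))
a0=blob(cv2.imread("pics/scene0.png"),(365,345,402,388),"red"); print("ref at jar: centroid minus exp", a0[0]-proj("scene",(.516,.3395,.049)))
print("lever",blob(s,(250,205,300,250),"red"),monitor.observe()["eef_pos"])
```

```text
(array([309.5625    , 267.69642857]), np.int32(112), array([303, 263,  14,  10])) exp top px [309.59070415 266.79421639]
ref at jar: centroid minus exp [0.32336084 1.07683825]
lever (array([269.75  , 228.0125]), np.int32(160), array([260, 217,  21,  23])) [0.47551588 0.03540048 0.3085291 ]
```

The red jar's cap is within ~1 mm of the nest centre. I'll repeat the lever stroke.

Emit:
step_arm([
  {"dx":0,"dy":0.2,"dz":0,"turn":0},
  {"dx":0,"dy":0.4,"dz":0,"turn":0},
  {"dx":0,"dy":0.6,"dz":0,"turn":0},
  {"dx":0,"dy":0.8,"dz":0,"turn":0},
  {"dx":0,"dy":1,"dz":0,"turn":0},
  {"dx":0,"dy":1,"dz":0,"turn":0},
  {"dx":0,"dy":1,"dz":0,"turn":0},
  {"dx":0,"dy":1,"dz":0,"turn":0},
])

```text
clock: 54.9
eef_pos: [0.625, 0.0355, 0.3091]
ee_rot: [3.141, -0.001, 1.572]
wrist_force: [-0.6, -0.3, 0.3]
gripper_width: 0.601
gripper_force: 0.0
```

Emit:
step_arm([
  {"dx":0,"dy":0.1,"dz":0,"turn":0},
  {"dx":0,"dy":0.177,"dz":0,"turn":0},
  {"dx":0,"dy":0.177,"dz":0,"turn":0},
  {"dx":0,"dy":0.177,"dz":0.1,"turn":0},
  {"dx":0,"dy":0.177,"dz":0.2,"turn":0},
  {"dx":0,"dy":0.177,"dz":0.3,"turn":0},
  {"dx":0,"dy":0.177,"dz":0.4,"turn":0},
  {"dx":0,"dy":0.177,"dz":0.45,"turn":0},
])

```text
clock: 55.9
eef_pos: [0.6517, 0.0356, 0.2397]
ee_rot: [-3.14, 0.0, 1.571]
wrist_force: [-0.4, 0.4, -0.2]
gripper_width: 0.597
gripper_force: 0.0
```

Emit:
step_arm([
  {"dx":0,"dy":0,"dz":0,"turn":0},
  {"dx":0,"dy":0,"dz":0,"turn":0},
  {"dx":0,"dy":0,"dz":0,"turn":0},
  {"dx":0,"dy":0,"dz":0,"turn":0},
  {"dx":0,"dy":0,"dz":0,"turn":0},
  {"dx":0,"dy":0,"dz":0,"turn":0},
  {"dx":0,"dy":0,"dz":0,"turn":0},
  {"dx":0,"dy":0,"dz":0,"turn":0},
], jaw=-1, grip_force=50)

```text
clock: 56.9
eef_pos: [0.6524, 0.0356, 0.2415]
ee_rot: [3.141, -0.0, 1.572]
wrist_force: [2.3, 0.9, 1.5]
gripper_width: 0.192
gripper_force: 49.9
```

Emit:
step_arm([
  {"dx":0,"dy":-0.14,"dz":-0.008,"turn":0},
  {"dx":0,"dy":-0.257,"dz":-0.003,"turn":0},
  {"dx":0,"dy":-0.396,"dz":0.015,"turn":0},
  {"dx":0,"dy":-0.533,"dz":0.049,"turn":0},
  {"dx":0,"dy":-0.643,"dz":0.087,"turn":0},
  {"dx":0,"dy":-0.771,"dz":0.146,"turn":0},
  {"dx":0,"dy":-0.872,"dz":0.205,"turn":0},
  {"dx":0,"dy":-0.986,"dz":0.287,"turn":0},
])

```text
clock: 57.9
eef_pos: [0.5053, 0.0359, 0.1991]
ee_rot: [3.137, -0.001, 1.572]
wrist_force: [7.9, 1.9, -1.0]
gripper_width: 0.191
gripper_force: 50.0
```

Emit:
step_arm([
  {"dx":0,"dy":-0.121,"dz":0.11,"turn":0},
  {"dx":0,"dy":-0.242,"dz":0.253,"turn":0},
  {"dx":0,"dy":-0.331,"dz":0.391,"turn":0},
  {"dx":0,"dy":-0.411,"dz":0.56,"turn":0},
  {"dx":0,"dy":-0.461,"dz":0.716,"turn":0},
  {"dx":0,"dy":-0.494,"dz":0.9,"turn":0},
  {"dx":0,"dy":-0.494,"dz":0.945,"turn":0},
  {"dx":0,"dy":-0.494,"dz":0.945,"turn":0},
])

```text
clock: 58.9
eef_pos: [0.4305, 0.0361, 0.058]
ee_rot: [3.142, -0.002, 1.572]
wrist_force: [-8.2, 0.7, 25.4]
gripper_width: 0.186
gripper_force: 47.6
```

Run:
```python
import sys; sys.path.insert(0,'.')
from h import *
s=viewer.grab_frame("scene"); cv2.imwrite("pics/s8.png",s)
print("bar end (was 354..359,267..272)",blob(s,(340,250,375,285),"red"))
```

```text
bar end (was 354..359,267..272) (array([355.93333333, 269.13333333]), np.int32(15), array([354, 267,   5,   5]))
```

The bar end is in the same place as at the stop last time. Bringing the lever back up.

Emit:
step_arm([
  {"dx":0,"dy":0.015,"dz":-0.09,"turn":0},
  {"dx":0,"dy":0.033,"dz":-0.184,"turn":0},
  {"dx":0,"dy":0.083,"dz":-0.34,"turn":0},
  {"dx":0,"dy":0.163,"dz":-0.509,"turn":0},
  {"dx":0,"dy":0.252,"dz":-0.647,"turn":0},
  {"dx":0,"dy":0.373,"dz":-0.79,"turn":0},
  {"dx":0,"dy":0.494,"dz":-0.9,"turn":0},
  {"dx":0,"dy":0.494,"dz":-0.9,"turn":0},
], grip_force=30)

```text
clock: 59.95
eef_pos: [0.5071, 0.0359, 0.1909]
ee_rot: [3.137, 0.0, 1.572]
wrist_force: [20.6, 5.0, -23.6]
gripper_width: 0.179
gripper_force: 31.5
```

Emit:
step_arm([
  {"dx":0,"dy":0.114,"dz":-0.082,"turn":0},
  {"dx":0,"dy":0.215,"dz":-0.141,"turn":0},
  {"dx":0,"dy":0.343,"dz":-0.2,"turn":0},
  {"dx":0,"dy":0.453,"dz":-0.238,"turn":0},
  {"dx":0,"dy":0.59,"dz":-0.272,"turn":0},
  {"dx":0,"dy":0.729,"dz":-0.29,"turn":0},
  {"dx":0,"dy":0.846,"dz":-0.295,"turn":0},
  {"dx":0,"dy":0.98,"dz":-0.287,"turn":0},
])

```text
clock: 60.95
eef_pos: [0.6498, 0.0352, 0.2321]
ee_rot: [-3.135, 0.001, 1.571]
wrist_force: [-1.1, 0.9, -7.8]
gripper_width: 0.183
gripper_force: 30.2
```

Emit:
step_arm([
  {"dx":0,"dy":0,"dz":0,"turn":0},
  {"dx":0,"dy":0,"dz":0,"turn":0},
  {"dx":0,"dy":0,"dz":0,"turn":0},
  {"dx":0,"dy":0,"dz":0,"turn":0},
  {"dx":0,"dy":0,"dz":0,"turn":0},
  {"dx":0,"dy":0,"dz":-0.15,"turn":0},
  {"dx":0,"dy":0,"dz":-0.3,"turn":0},
  {"dx":0,"dy":0,"dz":-0.47,"turn":0},
], jaw=0.2)

```text
clock: 61.95
eef_pos: [0.6509, 0.0356, 0.3055]
ee_rot: [-3.141, -0.0, 1.571]
wrist_force: [0.2, -0.2, -0.3]
gripper_width: 0.6
gripper_force: 0.0
```

Emit:
step_arm([
  {"dx":0,"dy":-0.2,"dz":0,"turn":-0.11},
  {"dx":0,"dy":-0.4,"dz":0,"turn":-0.22},
  {"dx":0,"dy":-0.6,"dz":0,"turn":-0.33},
  {"dx":0,"dy":-0.8,"dz":0,"turn":-0.44},
  {"dx":0,"dy":-1,"dz":0,"turn":-0.55},
  {"dx":0,"dy":-1,"dz":0,"turn":-0.66},
  {"dx":0,"dy":-1,"dz":0,"turn":-0.77},
  {"dx":0,"dy":-1,"dz":0,"turn":-0.88},
], jaw=0.5)

```text
clock: 62.95
eef_pos: [0.5011, 0.0354, 0.3052]
ee_rot: [3.141, 0.0, 2.959]
wrist_force: [0.4, 0.1, -0.7]
gripper_width: 0.75
gripper_force: 0.0
```

Emit:
step_arm([
  {"dx":0,"dy":0,"dz":0,"turn":-0.06},
  {"dx":0,"dy":0,"dz":0,"turn":-0.12},
  {"dx":0,"dy":0,"dz":0.1,"turn":-0.12},
  {"dx":0,"dy":0,"dz":0.2,"turn":-0.12},
  {"dx":0,"dy":0,"dz":0.3,"turn":-0.12},
  {"dx":0,"dy":0,"dz":0.3,"turn":-0.12},
  {"dx":0,"dy":0,"dz":0.3,"turn":-0.12},
  {"dx":0,"dy":0,"dz":0.3,"turn":-0.12},
])

```text
clock: 63.95
eef_pos: [0.5015, 0.0354, 0.2604]
ee_rot: [3.141, 0.001, -3.141]
wrist_force: [-0.4, -0.4, -1.0]
gripper_width: 0.753
gripper_force: 0.0
```

Run:
```python
import sys; sys.path.insert(0,'.')
from h import *
s=viewer.grab_frame("scene"); cv2.imwrite("pics/s9.png",s)
for im in (cv2.imread("pics/s7.png"),s): print(blob(im,(290,250,335,300),"red"),blob(im,(250,205,300,250),"red"))
print(monitor.observe()["eef_pos"],monitor.observe()["ee_rot"])
```

```text
(array([309.5625    , 267.69642857]), np.int32(112), array([303, 263,  14,  10])) (array([269.75  , 228.0125]), np.int32(160), array([260, 217,  21,  23]))
(array([309.67826087, 269.40869565]), np.int32(115), array([303, 265,  14,  11])) (array([269.75  , 228.0125]), np.int32(160), array([260, 217,  21,  23]))
[0.50145142 0.035472   0.2603578 ] [ 3.14130751e+00  8.17114799e-04 -3.14106246e+00]
```

The red cap is down 1.7 px (about 5 mm) and the lever is at rest. I'll put the red jar in the tray.

Emit:
step_arm([
  {"dx":-0.08,"dy":-0.18,"dz":0,"turn":0},
  {"dx":-0.158,"dy":-0.37,"dz":0,"turn":0},
  {"dx":-0.158,"dy":-0.37,"dz":0.2,"turn":0},
  {"dx":-0.158,"dy":-0.37,"dz":0.4,"turn":0},
  {"dx":-0.158,"dy":-0.37,"dz":0.6,"turn":0},
  {"dx":-0.158,"dy":-0.37,"dz":0.75,"turn":0},
  {"dx":-0.158,"dy":-0.37,"dz":0.75,"turn":0},
  {"dx":-0.158,"dy":-0.37,"dz":0.75,"turn":0},
])

```text
clock: 65.0
eef_pos: [0.5256, -0.02, 0.1486]
ee_rot: [3.141, 0.001, -3.141]
wrist_force: [1.1, -0.5, 0.2]
gripper_width: 0.748
gripper_force: 0.0
```

Emit:
step_arm([
  {"dx":0,"dy":0,"dz":0.15,"turn":0},
  {"dx":0,"dy":0,"dz":0.3,"turn":0},
  {"dx":0,"dy":0,"dz":0.45,"turn":0},
  {"dx":0,"dy":0,"dz":0.6,"turn":0},
  {"dx":0,"dy":0,"dz":0.72,"turn":0},
  {"dx":0,"dy":0,"dz":0.82,"turn":0},
  {"dx":0,"dy":0,"dz":0.82,"turn":0},
  {"dx":0,"dy":0,"dz":0.82,"turn":0},
])

```text
clock: 66.0
eef_pos: [0.5255, -0.0201, 0.025]
ee_rot: [3.141, 0.001, -3.141]
wrist_force: [0.5, 0.1, 0.2]
gripper_width: 0.748
gripper_force: 0.0
```

Emit:
step_arm([
  {"dx":0,"dy":0,"dz":0,"turn":0},
  {"dx":0,"dy":0,"dz":0,"turn":0},
  {"dx":0,"dy":0,"dz":0,"turn":0},
  {"dx":0,"dy":0,"dz":0,"turn":0},
  {"dx":0,"dy":0,"dz":0,"turn":0},
  {"dx":0,"dy":0,"dz":-0.1,"turn":0},
  {"dx":0,"dy":0,"dz":-0.2,"turn":0},
  {"dx":0,"dy":0,"dz":-0.2,"turn":0},
], jaw=-1, grip_force=25)

```text
clock: 67.0
eef_pos: [0.526, -0.02, 0.056]
ee_rot: [3.141, 0.003, -3.141]
wrist_force: [-0.2, -0.1, -1.7]
gripper_width: 0.523
gripper_force: 25.0
```

Emit:
step_arm([
  {"dx":0.03,"dy":-0.14,"dz":0,"turn":0},
  {"dx":0.06,"dy":-0.28,"dz":0,"turn":0},
  {"dx":0.1,"dy":-0.42,"dz":0,"turn":0},
  {"dx":0.13,"dy":-0.56,"dz":0,"turn":0},
  {"dx":0.16,"dy":-0.7,"dz":0,"turn":0},
  {"dx":0.19,"dy":-0.84,"dz":0,"turn":0},
  {"dx":0.22,"dy":-1,"dz":0,"turn":0},
  {"dx":0.22,"dy":-1,"dz":0,"turn":0},
])

```text
clock: 68.0
eef_pos: [0.4913, -0.172, 0.0542]
ee_rot: [-3.141, -0.0, 3.139]
wrist_force: [0.8, -0.0, -2.2]
gripper_width: 0.52
gripper_force: 25.0
```

Emit:
step_arm([
  {"dx":0.02,"dy":-0.14,"dz":0,"turn":0},
  {"dx":0.04,"dy":-0.28,"dz":0,"turn":0},
  {"dx":0.07,"dy":-0.42,"dz":0,"turn":0},
  {"dx":0.07,"dy":-0.567,"dz":0,"turn":0},
  {"dx":0.07,"dy":-0.567,"dz":0,"turn":0},
  {"dx":0.07,"dy":-0.567,"dz":0,"turn":0},
  {"dx":0.07,"dy":-0.567,"dz":0,"turn":0},
  {"dx":0.07,"dy":-0.567,"dz":0,"turn":0},
])

```text
clock: 69.0
eef_pos: [0.4818, -0.2544, 0.0543]
ee_rot: [3.141, 0.0, -3.14]
wrist_force: [0.6, 0.5, -1.8]
gripper_width: 0.523
gripper_force: 25.0
```

Emit:
step_arm([
  {"dx":0,"dy":0,"dz":0.07,"turn":0},
  {"dx":0,"dy":0,"dz":0.14,"turn":0},
  {"dx":0,"dy":0,"dz":0.2,"turn":0},
  {"dx":0,"dy":0,"dz":0.24,"turn":0},
  {"dx":0,"dy":0,"dz":0.26,"turn":0},
  {"dx":0,"dy":0,"dz":0.268,"turn":0},
  {"dx":0,"dy":0,"dz":0.268,"turn":0},
  {"dx":0,"dy":0,"dz":0.268,"turn":0},
])

```text
clock: 70.0
eef_pos: [0.4818, -0.2551, 0.0144]
ee_rot: [3.142, 0.0, -3.141]
wrist_force: [-0.4, -0.3, -2.1]
gripper_width: 0.523
gripper_force: 25.0
```

Emit:
step_arm([
  {"dx":0,"dy":0,"dz":0,"turn":0},
  {"dx":0,"dy":0,"dz":0,"turn":0},
  {"dx":0,"dy":0,"dz":0,"turn":0},
  {"dx":0,"dy":0,"dz":0,"turn":0},
  {"dx":0,"dy":0,"dz":0,"turn":0},
  {"dx":0,"dy":0,"dz":-0.2,"turn":0},
  {"dx":0,"dy":0,"dz":-0.5,"turn":0},
  {"dx":0,"dy":0,"dz":-0.85,"turn":0},
], jaw=0.5)

```text
clock: 71.0
eef_pos: [0.481, -0.2549, 0.1426]
ee_rot: [3.141, -0.001, -3.141]
wrist_force: [0.4, 0.6, 1.2]
gripper_width: 0.75
gripper_force: 0.0
```

Emit:
step_arm([
  {"dx":-0.2,"dy":0.13,"dz":0,"turn":0.1},
  {"dx":-0.4,"dy":0.26,"dz":0,"turn":0.2},
  {"dx":-0.6,"dy":0.39,"dz":0,"turn":0.3},
  {"dx":-0.8,"dy":0.52,"dz":0,"turn":0.4},
  {"dx":-0.997,"dy":0.63,"dz":0,"turn":0.498},
  {"dx":-0.997,"dy":0.63,"dz":0,"turn":0.498},
  {"dx":-0.997,"dy":0.63,"dz":0,"turn":0.498},
  {"dx":-0.997,"dy":0.63,"dz":0,"turn":0.498},
], jaw=0)

```text
clock: 72.0
eef_pos: [0.6303, -0.1616, 0.1419]
ee_rot: [-3.142, 0.0, 2.359]
wrist_force: [-0.3, -0.8, 0.3]
gripper_width: 0.5
gripper_force: 0.0
```

Emit:
step_arm([
  {"dx":0,"dy":0,"dz":0.12,"turn":0},
  {"dx":0,"dy":0,"dz":0.24,"turn":0},
  {"dx":0,"dy":0,"dz":0.36,"turn":0},
  {"dx":0,"dy":0,"dz":0.48,"turn":0},
  {"dx":0,"dy":0,"dz":0.58,"turn":0},
  {"dx":0,"dy":0,"dz":0.58,"turn":0},
  {"dx":0,"dy":0,"dz":0.58,"turn":0},
  {"dx":0,"dy":0,"dz":0.58,"turn":0},
])

```text
clock: 73.0
eef_pos: [0.6316, -0.1607, 0.0555]
ee_rot: [3.141, 0.001, 2.36]
wrist_force: [-0.6, -0.1, -0.2]
gripper_width: 0.497
gripper_force: 0.0
```

Emit:
step_arm([
  {"dx":0,"dy":0,"dz":0,"turn":0},
  {"dx":0,"dy":0,"dz":0,"turn":0},
  {"dx":0,"dy":0,"dz":0,"turn":0},
  {"dx":0,"dy":0,"dz":0,"turn":0},
  {"dx":0,"dy":0,"dz":0,"turn":0},
  {"dx":0,"dy":0,"dz":0,"turn":0},
  {"dx":0,"dy":0,"dz":0,"turn":0},
  {"dx":0,"dy":0,"dz":0,"turn":0},
], jaw=-1, grip_force=30)

```text
clock: 74.0
eef_pos: [0.6316, -0.1599, 0.0547]
ee_rot: [3.141, 0.0, 2.361]
wrist_force: [5.2, 2.9, -2.2]
gripper_width: 0.137
gripper_force: 30.0
```

Emit:
step_arm([
  {"dx":0,"dy":0,"dz":0,"turn":0.08},
  {"dx":0,"dy":0,"dz":0,"turn":0.16},
  {"dx":0,"dy":0,"dz":0,"turn":0.24},
  {"dx":0,"dy":0,"dz":0,"turn":0.32},
  {"dx":0,"dy":0,"dz":0,"turn":0.4},
  {"dx":0,"dy":0,"dz":0,"turn":0.46},
  {"dx":0,"dy":0,"dz":0,"turn":0.505},
  {"dx":0,"dy":0,"dz":0,"turn":0.505},
])

```text
clock: 75.0
eef_pos: [0.6316, -0.1599, 0.0548]
ee_rot: [3.141, -0.0, 1.568]
wrist_force: [5.2, 3.4, -1.5]
gripper_width: 0.136
gripper_force: 30.0
```

Emit:
step_arm([
  {"dx":0,"dy":0,"dz":0,"turn":0.003},
  {"dx":0,"dy":0,"dz":0,"turn":0.003},
  {"dx":0,"dy":0,"dz":0,"turn":0.003},
  {"dx":0,"dy":0,"dz":0,"turn":0.003},
  {"dx":0,"dy":0,"dz":-0.1,"turn":0.003},
  {"dx":0,"dy":0,"dz":-0.3,"turn":0.003},
  {"dx":0,"dy":0,"dz":-0.6,"turn":0.003},
  {"dx":0,"dy":0,"dz":-0.9,"turn":0.003},
], jaw=0)

```text
clock: 76.0
eef_pos: [0.6309, -0.1608, 0.1922]
ee_rot: [3.141, 0.0, 1.562]
wrist_force: [-0.4, 0.2, 0.8]
gripper_width: 0.499
gripper_force: 0.0
```

Emit:
step_arm([
  {"dx":0,"dy":-0.2,"dz":0,"turn":0},
  {"dx":0,"dy":-0.4,"dz":0,"turn":0},
  {"dx":0,"dy":-0.6,"dz":0,"turn":0},
  {"dx":0,"dy":-0.8,"dz":0,"turn":0},
  {"dx":0,"dy":-1,"dz":0,"turn":0},
  {"dx":0,"dy":-1,"dz":0,"turn":0},
  {"dx":0,"dy":-1,"dz":0,"turn":0},
  {"dx":0,"dy":-1,"dz":0,"turn":0},
])

```text
clock: 77.0
eef_pos: [0.4817, -0.1592, 0.1899]
ee_rot: [3.141, 0.001, 1.562]
wrist_force: [-1.3, 0.1, -0.0]
gripper_width: 0.503
gripper_force: 0.0
```

Emit:
step_arm([
  {"dx":0.2,"dy":0,"dz":0,"turn":0},
  {"dx":0.4,"dy":0,"dz":0,"turn":0},
  {"dx":0.6,"dy":0,"dz":0,"turn":0},
  {"dx":0.8,"dy":0,"dz":0,"turn":0},
  {"dx":1,"dy":0,"dz":0,"turn":0},
  {"dx":1,"dy":0,"dz":0,"turn":0},
  {"dx":1,"dy":0,"dz":0,"turn":0},
  {"dx":1,"dy":0,"dz":0,"turn":0},
])

```text
clock: 78.0
eef_pos: [0.4825, -0.0102, 0.1897]
ee_rot: [-3.142, 0.0, 1.56]
wrist_force: [-0.2, -0.2, 0.2]
gripper_width: 0.5
gripper_force: 0.0
```

Run:
```python
import sys; sys.path.insert(0,'.')
from h import *
s=viewer.grab_frame("scene"); t=viewer.grab_frame("top")
cv2.imwrite("pics/f.png",np.hstack([cv2.resize(t[135:300,350:520],None,fx=2.4,fy=2.4,interpolation=cv2.INTER_CUBIC),cv2.resize(s[190:355,200:350],None,fx=2.4,fy=2.4,interpolation=cv2.INTER_CUBIC)]))
b=blob(t,(380,170,408,205),"yellow"); print(b)
x0,y0=378,168; h=cv2.cvtColor(t[y0:206,x0:412],cv2.COLOR_BGR2HSV)
m=(((h[...,0]>20)&(h[...,0]<36)|(h[...,0]<6))&(h[...,1]>120)&(h[...,2]>120)); p=np.argwhere(m)[:,::-1]+[x0,y0]
w=np.array([plane("top",q,.076)[:2] for q in p]); c=w.mean(0); v=np.linalg.eigh(np.cov((w-c).T))[1][:,1]; print(c,np.degrees(np.arctan2(v[1],v[0])),len(p))
```

```text
(array([389., 186.]), np.int32(1), array([389, 186,   1,   1]))
[ 0.62698685 -0.1517906 ] 85.50640455483061 64
```

View pics/f.png

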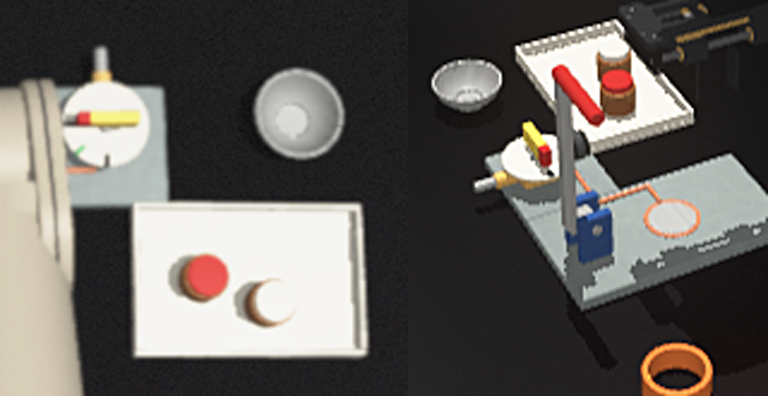

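The final view shows both jars upright in the tray, red at (205,277) and white at (270,302). The white jar was knocked a little but is well inside. The valve handle is level with its red end to +y, which is closed, the lever is up, and the nest is empty. Handing in.

```bash
python3 -c "
from cell import order
print(order.hand_in())"
```

```text
the job is handed in; nothing more can be done
None
```

I handed the job in: both jars present (white and red) were capped on the press with the purge half open and stand upright in the tray; the lever is back up, the valve is closed, and I did not touch the bowl, pail or ring.

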